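# Clamp a ring gauge with a ratchet lever clamp

## Robot

A 7-joint arm with a two-finger parallel gripper is mounted at the origin on a cart in front of the work surface, level with it; the furniture and walls round the work are solid. World frame = base frame: x ahead of the robot, y to its left, z up, the work surface at z = 0. Lengths are in m, angles in rad, forces in N, time in s.
With the tool pointing down it reaches from about 0.4 to 0.875 m from the base axis. Payload 6.5 kg.
Tool frame: the origin (TCP) lies on the centre line of the jaws, within the pads' length; the fingertips stand 19 mm ahead of it and the grasp point (between the pads) is the TCP; z points along the fingers, y is the direction in which the jaws open and shut (so a half turn about z gives the same grasp; the last joint's range is limited). The gripper opens to 85 mm and grips with 20 to 120 N. Pads are 22 mm wide; open, the fingers measure 114 mm over their backs; the gripper's body (76 mm by 85 mm) begins 54 mm behind the grasp point. The pads swing forward as they close: fully open they stand 13 mm farther back than shut.
Start: joints at [-1.401, 0.536, -0.004, 1.538, 0.003, 1.067, -0.071], TCP at [0.152, 0.632, 0.213] pointing down, gripper open.
Joint ranges: [-2.7, 2.7], [-0.37, 2.16], [-1.27, 1.26], [0.24, 2.4], [-1.31, 4.45], [0.19, 1.91], [-2.76, 2.76]. Speed limits (rad/s): [2.39, 2.39, 3.14, 3.14, 3.14, 3.14, 3.14].

## Interface

Orientations are given as a rotation vector (axis times angle).
In Python, from cell import r gives the robot as it stands.
- The arm moves only by the tool arm_command, never from a script. Its argument "plan" is a list of rows, each an object with "travel": the shift along the tool's x, y, z in mm, a list of three; "turn": the turn about the tool's z in rad; "claw": the opening, from 0 (shut) to 1 (fully open). A call has exactly 8 rows; each row is the pose to reach, as a shift and turn from the pose commanded when the call began, along the tool's axes at that moment; what a row does not reach only later rows make up. A row lasts 1/12 s, in which the tool goes at most 41.7 mm and 7.16 degrees, less where a joint would pass 70% of its speed; a pose out of reach is approached as far as the arm can. A call with a gripper value outside its range is refused whole. The fingers move at their own pace and stop on an object; "newtons" is the grip in N (left out, the last holds). Time passes only in rows, so rows that repeat a pose let the fingers close, or fill a call up. It gives the time, the measured TCP pose, the force and the opening at its end, in the units of the state.
- r.read_state(): the state, without advancing time (a new reading comes with each control period).
- r.snapshot(name): name is "scene" or "side" or "wrist"; returns the picture (420x560x3 uint8, blue, green, red); there is no depth.
- r.camera_model(name): a dict with "fx", "fy", "cx", "cy" (pixels), "R" (3x3) and "t" (3): a world point X has camera coordinates R X + t; the wrist camera has in their place "hand_eye" (4x4, takes a point from camera to tool coordinates, whose origin is the TCP and whose axes are the flange's). Camera axes: x right, y down, z forward; pixel columns grow to the right and rows downward; lengths in m; the calibration is good to about 2 mm. The wrist camera is an equidistant fisheye: a pixel r from the principal point sees the ray r / f radians off the axis. A picture is of the moment at which its call begins: read the wrist's pose just before it. camera_model takes no time and is no camera call.
- r.close_job(): hands the job in, once; it reports no verdict.
The state is a dict: "t": time; "joints": joint angles; "qd": joint speeds; "tau": joint torques, N m; "ee_pos": TCP position; "ee_rot": TCP orientation; "ft_force": force on the tool from outside, world axes, zero at the start; "wrist_torque": the same for the moment, N m; "grip_width": finger opening in m.
Only numpy, scipy, OpenCV 4.12 (cv2) and the standard library are available. Lean on these libraries where they do the work, as an engineer would, in place of code of your own. Each camera call takes 0.05 s, during which the arm holds its last target.

## Task

Set the steel ring gauge flat in the clamp's nest, in front of the two locating pins, and clamp it by pumping the ratchet lever back and forth, so that the spring pad pushes the ring home against both pins. Move the jaw by its lever only and stop as soon as you feel the lever go firm (5 to 6 N at the knob), since more would distort the gauge; leave the lever swung fully back to its rest post, and do not disturb the instruments lying around.

Things in the scene. Friction and masses are not known exactly. Their poses are not given: they have to be found in the camera images.
- ring_center (a point): centre (half-way up) of the loose steel ring gauge: a plain ring 46.5 mm outside, 18 mm high, 0.2 kg, lying flat on the desk; grip it across its outside
- nest_seat (a point): where the ring's centre must finally be: ring flat on the nest's dark foot (20 mm above the desk, 52 mm wide), touching both steel pins. x axis: clamping direction, from pad to pins; z up. The pins (8 mm thick, 17 mm high) stand 22 mm ahead in x, 16 mm to either side in y. The nest is bolted down anywhere along the clamp's slot: the pad starts 15 to 31 mm short of a seated ring
- pad: the round brass spring pad (17 mm across) that presses the ring; origin at the centre of its front face, 29 mm above the desk; x axis: the clamping direction. It rides on a 3 N/mm spring (8 N preload, 13 mm travel, then solid) in the jaw, the grey head on a toothed rack behind it, which advances 3.8 mm a notch; the ratchet keeps it from going back
- pivot (a point): a point on the upright axis of the lever and ratchet wheel (20 teeth, 86 mm across), at the height of the knob's middle, 82 mm above the desk
- knob_mid (a point): middle of the lever's upright black knob, 20 mm thick, 43 mm high (60 to 103 mm above the desk), free to revolve, 80 mm from the pivot axis. Seen from above, swinging it anticlockwise drives wheel and jaw forward, clockwise only clicks the pawl back over the teeth. It takes about 1 N while the jaw runs free, 2 N once the ring is home, then 0.45 N more per mm of spring
- lever (a joint): lever's angle: 0 = fully back against its rest post, growing anticlockwise to 1.12 rad at the other post. One notch is 0.314 rad; a full swing pumps three. Let go within a notch, the wheel falls back to the last full notch (the pad loses up to 12 N)
- vee: loose vee block, a ground steel block 38 x 62 x 42 mm, behind the clamp; origin at the centre of its underside. Leave alone
- mic: loose outside micrometer, 59 x 134 x 17 mm, behind the clamp; origin at the centre of its underside. Leave alone
- dial: loose dial indicator lying on its back, 94 x 56 x 22 mm, to the right; origin at the centre of its underside. Leave alone
Things that resemble listed ones, but are neither listed nor needed, are in the scene too. Of the things that look like the part that bears ring_center, take the one that is nearest to the robot's base at the start.

How it is judged:
On the way, in this order (a step that is already met when the one before it is completed fails the run):
1. the ring stands flat in the nest between pad and pins, let go (x of ring_center in the frame of nest_seat between -0.02 and 0.004 m and y of ring_center in the frame of nest_seat between -0.012 and 0.012 m and z of ring_center in the frame of nest_seat between -0.003 and 0.003 m and angle between ring's own z axis and vertical below 0.08 rad and contact force between the fingers and ring below 0.1 N), for 0.2 s.
2. the pad presses the ring with at least 10 N (contact force between pad and ring above 10 N), for 0.2 s.
At the end, for the whole second after the job is handed in: the ring lies flat and at rest with its centre within 3 mm of the seat, the ratchet holds the pad against it with 10 to 50 N, and the lever is back within 0.12 rad of its rest post (contact force between pad and ring between 10 and 50 N and distance between ring_center and nest_seat below 0.003 m and angle between ring's own z axis and vertical below 0.05 rad and value of joint lever below 0.12 rad and linear speed of ring below 0.01 m/s); the robot touches nothing.
It fails at once if the pad squeezes the ring with more than 50 N (contact force between pad and ring above 50 N).
It fails at once if the fingers push the jaw or its pad (more than 4 N) (contact force between the fingers and jaw above 4 N).
It fails at once if vee block, micrometer or dial indicator shifted by more than 15 mm (distance of any of vee, mic, dial from where it was at the start of the episode above 0.015 m).
It also fails if it takes over 72 s, if anything falls off the work surface, if the arm or the gripper's body presses on something with over 40 N, if the wrist force passes 120 N, or if a joint passes its speed limit or range.

## Working session

There is one attempt and no reset: what is moved stays moved. The work goes in short steps, Python scripts to look and compute and a tool call to move; the robot and the scene stay as the last step left them, time stands still between calls to the robot, and variables do not carry over. Pictures are saved under pics/ and viewed, and the job is handed in when it is done.

Besides the shell and the picture viewer there is one more tool, called after "Request:" by a JSON object that holds its "op" and its "data", one argument or row to a line. arm_command: Moves the arm, as the interface text tells. Its arguments: {"type":"object","properties":{"plan":{"type":"array","items":{"type":"object","properties":{"travel":{"type":"array","items":{"type":"number"}},"turn":{"type":"number"},"claw":{"type":"number"}}}},"newtons":{"type":"number"}},"required":["plan"]}

```bash
ls; mkdir -p pics
python3 - <<'E'
from cell import r
import cv2
s=r.read_state()
for k,v in s.items(): print(k,v)
for n in ["scene","side","wrist"]:
    cv2.imwrite(f"pics/{n}0.png",r.snapshot(n)); print(n,r.camera_model(n))
E
```

```text
pics
t 0.0
joints [-1.40116386  0.5371629  -0.00441334  1.53884221  0.00258569  1.06727013
 -0.07121685]
qd [-5.00643946e-04 -1.36246465e-03  4.54465329e-04 -9.32892066e-05
 -4.81588829e-04  9.23585811e-04  1.34026466e-04]
tau [ 6.72104597e-04 -5.83419120e+01  1.04910728e+00 -2.59108776e+01
  1.23721728e-02  9.57043958e-03  1.69298465e-05]
ee_pos [0.15175487 0.63138211 0.2120275 ]
ee_rot [-3.69536940e-01 -3.11970762e+00  2.63144024e-03]
ft_force [ 0.01399996 -0.02314073  0.04048023]
wrist_torque [ 0.02283125 -0.00988113  0.01195405]
grip_width 0.0856112616709596
scene {'fx': 513.5919551791893, 'fy': 513.5919551791893, 'cx': 277.33254732644076, 'cy': 212.47165707079745, 'R': array([[ 0.82045802, -0.57169415, -0.00379865],
       [-0.36243957, -0.51498803, -0.77680428],
       [ 0.4421382 ,  0.63871208, -0.62973065]]), 't': array([-0.36230716,  0.37013797,  0.75843143])}
side {'fx': 431.6418891977332, 'fy': 431.6418891977332, 'cx': 281.4140458736346, 'cy': 209.20317625588817, 'R': array([[-0.95875434, -0.2831677 , -0.02462037],
       [-0.12542421,  0.49920755, -0.85735674],
       [ 0.25506641, -0.81890651, -0.5141335 ]]), 't': array([0.63789886, 0.03378317, 0.90814392])}
wrist {'fx': 325.19226210127806, 'fy': 325.19226210127806, 'cx': 274.03566898570904, 'cy': 207.2408221950454, 'hand_eye': array([[-6.75746341e-04, -9.51748587e-01, -3.06878105e-01,
         7.91267712e-02],
       [ 9.99999696e-01, -7.62166291e-04,  1.61772880e-04,
        -3.82382816e-04],
       [-3.87859257e-04, -3.06877902e-01,  9.51748813e-01,
        -1.60584235e-01],
       [ 0.00000000e+00,  0.00000000e+00,  0.00000000e+00,
         1.00000000e+00]])}
```

View pics/scene0.png

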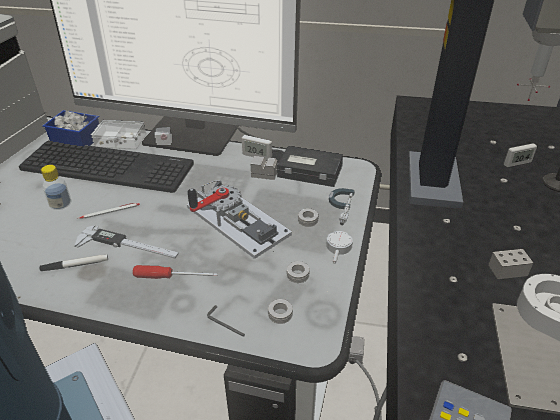

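View pics/side0.png

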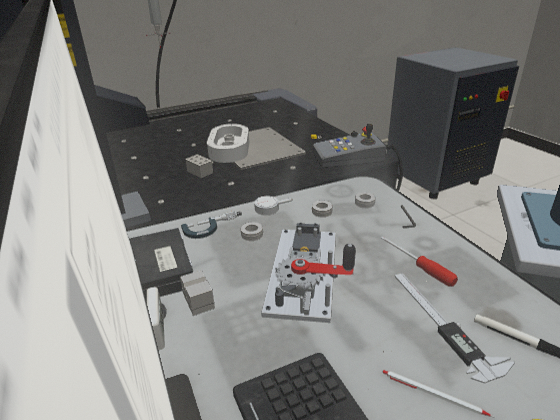

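View pics/wrist0.png

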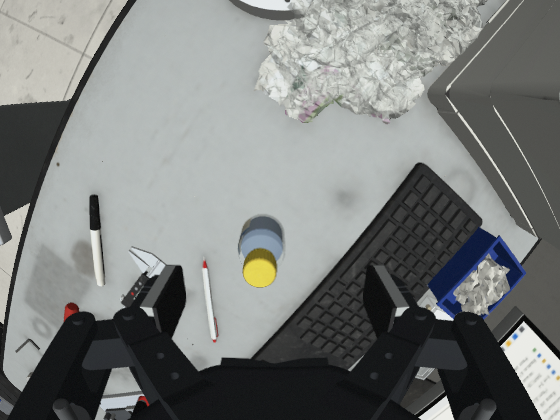

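```bash
cat > h.py <<'E'
import numpy as np, cv2
from cell import r
from scipy.spatial.transform import Rotation as Ro
def ray(n,u,v,st=None):
    m=r.camera_model(n)
    x,y=(u-m['cx'])/m['fx'],(v-m['cy'])/m['fy']
    if n=='wrist':
        th=np.hypot(x,y); d=np.array([x/th*np.sin(th),y/th*np.sin(th),np.cos(th)]) if th>0 else np.array([0,0,1.])
        st=st or r.read_state(); R=Ro.from_rotvec(st['ee_rot']).as_matrix(); H=m['hand_eye']
        return R@H[:3,3]+np.array(st['ee_pos']), R@H[:3,:3]@d
    return -m['R'].T@m['t'], m['R'].T@np.array([x,y,1.])
def onz(n,u,v,z,st=None):
    c,d=ray(n,u,v,st); return c+d*(z-c[2])/d[2]
def proj(n,X,st=None):
    m=r.camera_model(n)
    X=np.asarray(X,float)
    if n=='wrist':
        st=st or r.read_state(); R=Ro.from_rotvec(st['ee_rot']).as_matrix(); H=m['hand_eye']
        p=H[:3,:3].T@(R.T@(X-np.array(st['ee_pos']))-H[:3,3])
        th=np.arctan2(np.hypot(p[0],p[1]),p[2]); k=th/np.hypot(p[0],p[1])
        return np.array([m['cx']+m['fx']*k*p[0],m['cy']+m['fy']*k*p[1]])
    p=m['R']@X+m['t']; return np.array([m['cx']+m['fx']*p[0]/p[2],m['cy']+m['fy']*p[1]/p[2]])
def tri(a,b):
    (c1,d1),(c2,d2)=a,b
    d1=d1/np.linalg.norm(d1);d2=d2/np.linalg.norm(d2)
    s=np.linalg.lstsq(np.c_[d1,-d2],c2-c1,rcond=None)[0]
    p,q=c1+s[0]*d1,c2+s[1]*d2
    return (p+q)/2,np.linalg.norm(p-q)
E
python3 - <<'E'
from h import *
np.set_printoptions(precision=4,suppress=True)
for n,L in dict(scene=[(280,309),(298,270),(308,215)],side=[(365,199),(321,207),(251,230)]).items():
    for p in L: x=onz(n,*p,.012); print(n,p,x,np.hypot(*x[:2]))
s=cv2.imread('pics/scene0.png')[120:270,170:370]; cv2.imwrite('pics/sc1.png',cv2.resize(s,(800,600),interpolation=cv2.INTER_CUBIC))
s=cv2.imread('pics/side0.png')[185:335,180:380]; cv2.imwrite('pics/sd1.png',cv2.resize(s,(800,600),interpolation=cv2.INTER_CUBIC))
E
```

```text
scene (280, 309) [0.4627 0.0214 0.012 ] 0.4631515073874359
scene (298, 270) [0.5518 0.0842 0.012 ] 0.5581588001122753
scene (308, 215) [0.6765 0.2132 0.012 ] 0.709304047654365
side (365, 199) [0.4567 0.0202 0.012 ] 0.45714518648284874
side (321, 207) [0.5479 0.0806 0.012 ] 0.553790685481084
side (251, 230) [0.6698 0.2083 0.012 ] 0.7014609952336945
```

View pics/sc1.png

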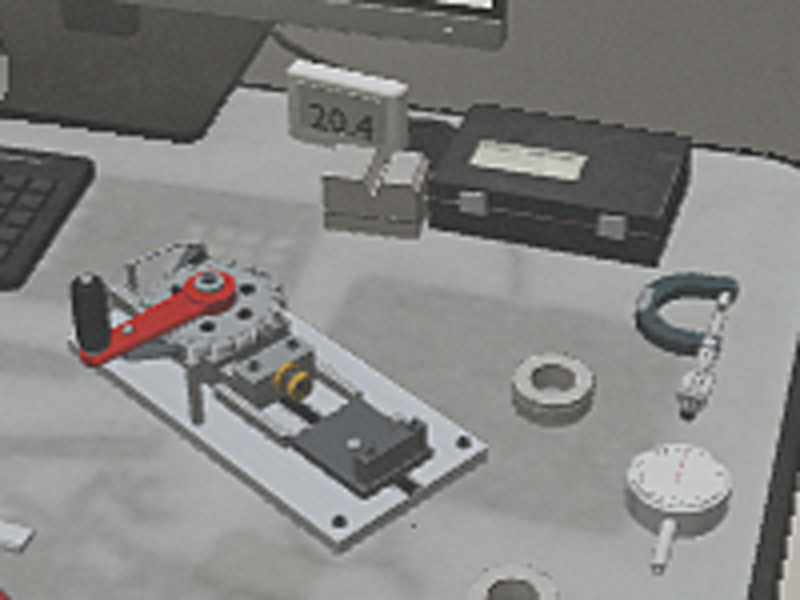

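View pics/sd1.png

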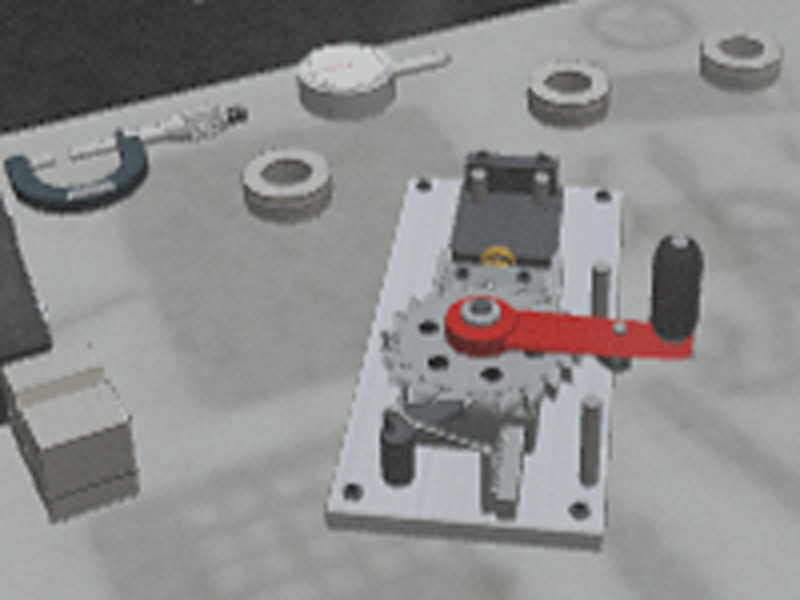

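```bash
cat >> h.py <<'E'
np.set_printoptions(precision=4,suppress=True)
def tool(dx):  # world delta (m) -> tool mm
    st=r.read_state(); R=Ro.from_rotvec(st['ee_rot']).as_matrix(); return R.T@np.array(dx)*1000
E
python3 - <<'E'
from h import *
P=dict(pivtop=((223,190),(300.5,262)),knobtop=((192,189.5),(350,245.3)),cornerR=((292,233),(335.5,231.5)),cornerfar=((254.5,257.5),(335.5,231.5)),vee=((263.5,170),None))
for k,(a,b) in P.items():
    if b: print(k,*tri(ray('scene',*a),ray('side',*b)))
print('holes scene', onz('scene',255,250,.006),onz('scene',285.5,230,.006))
print('holes side', [onz('side',180+x/4,185+y/4,.006) for x,y in [(424,185),(603,195),(353,491),(579,510)]])
print('pins side',[onz('side',180+x/4,185+y/4,.037) for x,y in [(478,172),(542,176)]])
print('pad scene',onz('scene',243.3,215.8,.029))
R=Ro.from_rotvec(r.read_state()['ee_rot']).as_matrix();print(R)
E
```

```text
pivtop [0.53   0.3479 0.0626] 0.0056279747410651676
knobtop [0.4505 0.338  0.1042] 0.005260816194326396
cornerR [0.5411 0.1564 0.0293] 0.09502682030499697
cornerfar [0.4993 0.1674 0.0103] 0.0009385639414510197
holes scene [0.5156 0.1902 0.006 ] [0.6073 0.2057 0.006 ]
holes side [array([0.6002, 0.1861, 0.006 ]), array([0.5078, 0.172 , 0.006 ]), array([0.5665, 0.411 , 0.006 ]), array([0.4744, 0.3976, 0.006 ])]
pins side [array([0.5641, 0.2125, 0.037 ]), array([0.5325, 0.2082, 0.037 ])]
pad scene [0.5424 0.2787 0.029 ]
[[-0.9723  0.2336 -0.0002]
 [ 0.2336  0.9723 -0.0014]
 [-0.0001 -0.0014 -1.    ]]
```

Request:
{"op": "arm_command", "data": {
  "plan": [
    {"travel":[-30,-20,-1],"turn":0.074,"claw":1},
    {"travel":[-60,-40,-2],"turn":0.148,"claw":1},
    {"travel":[-90,-60,-4],"turn":0.222,"claw":1},
    {"travel":[-120,-80,-5],"turn":0.296,"claw":1},
    {"travel":[-150,-100,-6],"turn":0.37,"claw":1},
    {"travel":[-180,-120,-7],"turn":0.444,"claw":1},
    {"travel":[-210,-140,-8],"turn":0.52,"claw":1},
    {"travel":[-240,-159,-10],"turn":0.6,"claw":1}
  ]
}}

```text
t: 0.82
ee_pos: [0.3488, 0.4195, 0.2227]
ee_rot: [-1.28, -2.869, 0.001]
ft_force: [0.5, 0.7, -0.5]
grip_width: 0.0854
```

Run:
```python
from h import *
s=r.read_state(); p=s['ee_pos'];print(p,tool(np.array([.545,.21,.23])-p)); R=Ro.from_rotvec(s['ee_rot']).as_matrix();print(R, s['joints'])
```

```text
[0.3488 0.4195 0.2227] [-286.9666    6.1168   -7.2499]
[[-0.6678  0.7443 -0.0004]
 [ 0.7443  0.6678 -0.0005]
 [-0.0001 -0.0006 -1.    ]] [-1.1127  0.349   0.1925  1.8165 -0.0787  0.9841 -0.1565]
```

Request:
{"op": "arm_command", "data": {
  "plan": [
    {"travel":[-37,1,-1],"turn":0.074,"claw":1},
    {"travel":[-74,2,-2],"turn":0.148,"claw":1},
    {"travel":[-111,3,-3],"turn":0.222,"claw":1},
    {"travel":[-148,4,-4],"turn":0.296,"claw":1},
    {"travel":[-185,5,-5],"turn":0.37,"claw":1},
    {"travel":[-222,6,-6],"turn":0.444,"claw":1},
    {"travel":[-260,6,-7],"turn":0.52,"claw":1},
    {"travel":[-287,6,-7],"turn":0.583,"claw":1}
  ]
}}

```text
t: 1.48
ee_pos: [0.5471, 0.209, 0.2302]
ee_rot: [2.053, 2.376, -0.0]
ft_force: [0.4, 0.5, 1.1]
grip_width: 0.0856
```

Run:
```python
from h import *
import pickle
s=r.read_state(); pickle.dump(s,open('s1.pkl','wb'))
cv2.imwrite('pics/w1.png',r.snapshot('wrist'))
cv2.imwrite('pics/w1b.png',cv2.resize(cv2.imread('pics/w1.png'),(800,600),interpolation=cv2.INTER_CUBIC))
print(s['qd'], Ro.from_rotvec(s['ee_rot']).as_matrix(), s['ee_pos'],s['joints'])
```

```text
[ 0.3962  0.2237  0.211  -0.2677 -0.191   0.1097 -0.0897] [[-0.145   0.9894  0.0012]
 [ 0.9894  0.145  -0.0011]
 [-0.0013  0.001  -1.    ]] [0.5471 0.209  0.2302] [-0.7504  0.4271  0.4113  1.7174 -0.1919  1.0364 -0.1284]
```

View pics/w1b.png

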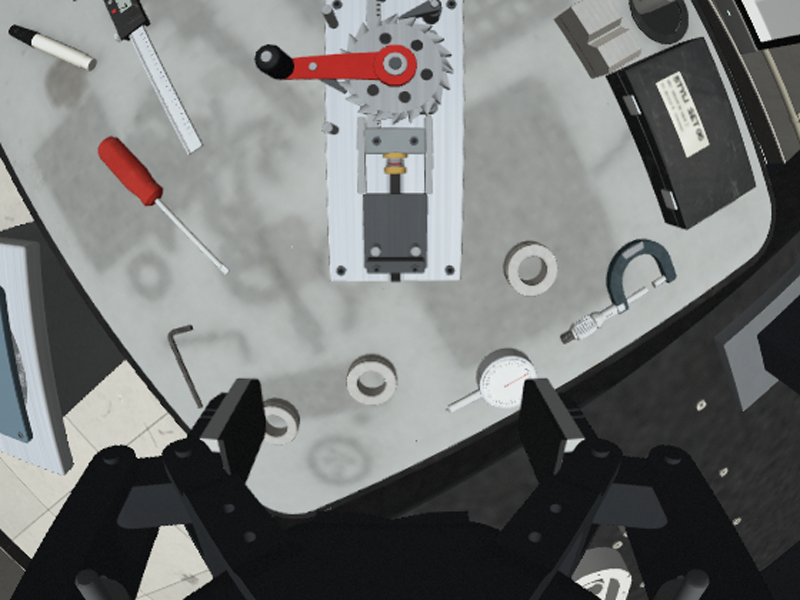

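Run:
```python
from h import *
import pickle
s=pickle.load(open('s1.pkl','rb'))
w=lambda x,y,z: onz('wrist',x*.7,y*.7,z,s)
for n,x,y,z in [('pinL',377,251,.037),('pinR',417,250,.037),('padfront',395.5,173,.029),('padfrontTop',396,173,.0375),('piv',396,63,.07),('knobtop',268,58,.103),('postA',329,128,.06),('postB',330,12,.06),('ring1',281,421,.018),('ring2',371.5,378,.018),('ring3',531,266,.018),('footLback',364,195,.02),('footRback',428,195,.02),('holeL',341,271,.006),('holeR',450,270,.006)]:
    print(n,w(x,y,z))
```

```text
pinL [0.5354 0.2084 0.037 ]
pinR [0.5661 0.2137 0.037 ]
padfront [0.5409 0.27   0.029 ]
padfrontTop [0.5411 0.2705 0.0375]
piv [0.5295 0.3478 0.07  ]
knobtop [0.4508 0.3368 0.103 ]
postA [0.4895 0.2971 0.06  ]
postB [0.4777 0.3824 0.06  ]
ring1 [0.4651 0.0261 0.018 ]
ring2 [0.5461 0.0877 0.018 ]
ring3 [0.6665 0.2112 0.018 ]
footLback [0.5188 0.2486 0.02  ]
footRback [0.5692 0.256  0.02  ]
holeL [0.5071 0.1798 0.006 ]
holeR [0.5997 0.1942 0.006 ]
```

Request:
{"op": "arm_command", "data": {
  "plan": [
    {"travel":[-27,-17,10],"turn":0,"claw":1},
    {"travel":[-54,-34,25],"turn":0,"claw":1},
    {"travel":[-81,-52,40],"turn":0,"claw":1},
    {"travel":[-108,-70,60],"turn":0,"claw":1},
    {"travel":[-135,-88,80],"turn":0,"claw":1},
    {"travel":[-160,-104,95],"turn":0,"claw":1},
    {"travel":[-172,-112,105],"turn":0,"claw":1},
    {"travel":[-172,-112,110],"turn":0,"claw":1}
  ]
}}

```text
t: 2.2
ee_pos: [0.4574, 0.0221, 0.1186]
ee_rot: [-2.051, -2.378, 0.006]
ft_force: [0.0, 0.6, 0.3]
grip_width: 0.0851
```

```bash
cat > snap.py <<'E'
import sys,pickle
from h import *
n=sys.argv[1]
s=r.read_state(); pickle.dump(s,open(n+'.pkl','wb'))
im=r.snapshot('wrist'); cv2.imwrite(f'pics/{n}.png',im)
cv2.imwrite(f'pics/{n}b.png',cv2.resize(im,(800,600),interpolation=cv2.INTER_CUBIC))
print(s['t'],s['ee_pos'],s['qd'].max()); print(Ro.from_rotvec(s['ee_rot']).as_matrix())
E
python3 snap.py w2
```

```text
2.2 [0.4574 0.0221 0.1186] 0.11731285402332436
[[-0.1469  0.9892 -0.0037]
 [ 0.9892  0.1468 -0.0015]
 [-0.0009 -0.0039 -1.    ]]
```

View pics/w2b.png

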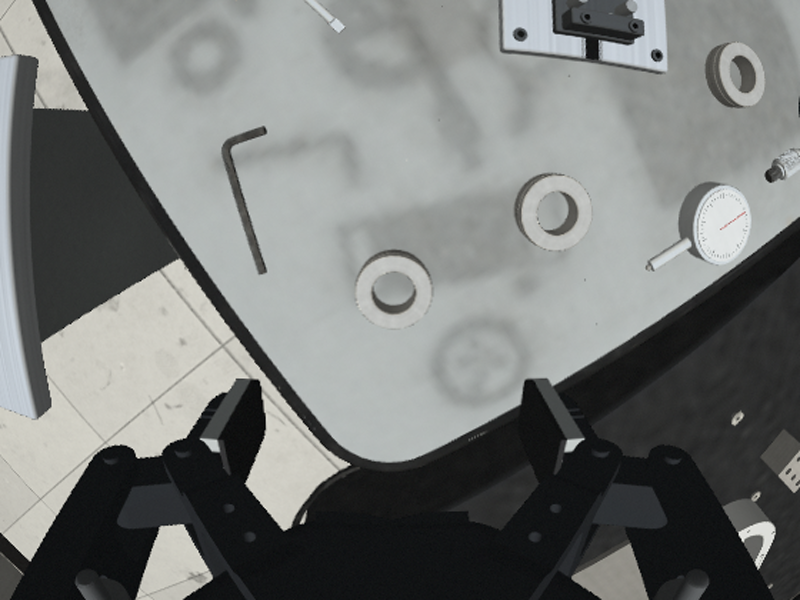

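Run:
```python
from h import *
import pickle
s=pickle.load(open('w2.pkl','rb'))
w=lambda x,y,z: onz('wrist',x*.7,y*.7,z,s)
im=cv2.imread('pics/w2.png'); 
cr=im[165:240,240:315]; cv2.imwrite('pics/w2c.png',cv2.resize(cr,(600,600),interpolation=cv2.INTER_NEAREST))
for p in [(395,287),(397,289)]: x=w(*p,.018);print(x,tool(x-s['ee_pos']))
for p in [(356,288),(432,288),(395,249)]: print(w(*p,.018))
```

```text
[0.4584 0.0221 0.018 ] [ -0.1257   1.3644 100.5706]
[0.4598 0.021  0.018 ] [ -1.3555   2.5393 100.5674]
[0.4358 0.0181 0.018 ]
[0.4801 0.0247 0.018 ]
[0.4551 0.0446 0.018 ]
```

View pics/w2c.png

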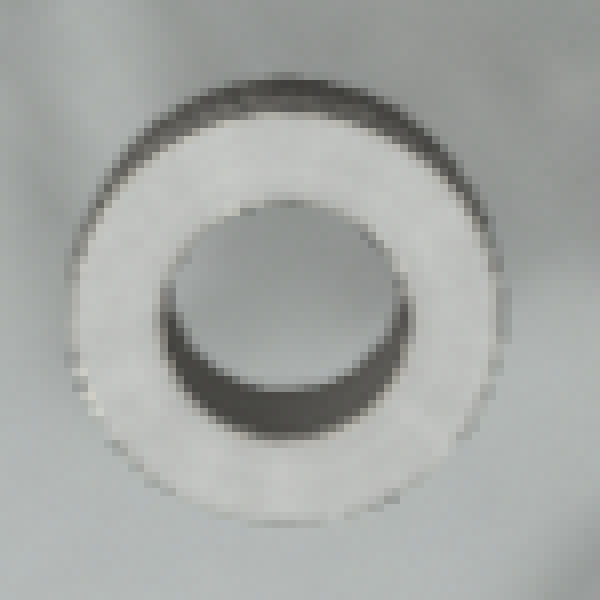

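Run:
```python
from h import *
import pickle
s=pickle.load(open('w2.pkl','rb'))
x=onz('wrist',275.5,204.5,.018,s); print(x,tool(x-r.read_state()['ee_pos']), r.read_state()['ee_pos'])
```

```text
[0.4581 0.0188 0.018 ] [ -5.3112  -0.9863 100.4965] [0.4586 0.0243 0.1185]
```

Run:
```python
from h import *
m=r.camera_model('wrist');H=m['hand_eye']
for u,v in [(525,380),(263,380),(542,380),(248,380)]:
    u*=.7;v*=.7
    x,y=(u-m['cx'])/m['fx'],(v-m['cy'])/m['fy'];th=np.hypot(x,y)
    d=H[:3,:3]@np.array([x/th*np.sin(th),y/th*np.sin(th),np.cos(th)]);c=H[:3,3]
    for X in(.011,-.011): print(u,v,c+d*(X-c[0])/d[0])
```

```text
367.5 266.0 [ 0.011   0.041  -0.0363]
367.5 266.0 [-0.011   0.0545  0.0042]
184.1 266.0 [ 0.011  -0.0405 -0.0361]
184.1 266.0 [-0.011  -0.0536  0.0045]
379.4 266.0 [ 0.011   0.0465 -0.0367]
379.4 266.0 [-0.011   0.0618  0.0036]
173.6 266.0 [ 0.011  -0.0454 -0.0365]
173.6 266.0 [-0.011 -0.06   0.004]
```

Run:
```python
from h import *
s=r.read_state();R=Ro.from_rotvec(s['ee_rot']).as_matrix()
for p in [(11,42.7,6),(-11,42.7,6),(11,42.7,19),(-11,42.7,19),(11,42.7,-30),(-11,42.7,-30),(0,0,0)]:
    print(p,proj('wrist',s['ee_pos']+R@np.array(p)/1000)/.7)
```

```text
(11, 42.7, 6) [501.3695 329.4327]
(-11, 42.7, 6) [496.6238 378.8267]
(11, 42.7, 19) [494.6164 317.8809]
(-11, 42.7, 19) [490.5966 364.953 ]
(11, 42.7, -30) [525.1078 370.7352]
(-11, 42.7, -30) [517.2186 427.1138]
(0, 0, 0) [393.0255 362.5108]
```

Run:
```python
from h import *
im=cv2.imread('pics/w2.png')[240:380,330:490]; im=np.clip(im.astype(float)*3,0,255).astype('uint8'); cv2.imwrite('pics/w2d.png',cv2.resize(im,(685,600),interpolation=cv2.INTER_CUBIC))
```

```text
(no output)
```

View pics/w2d.png

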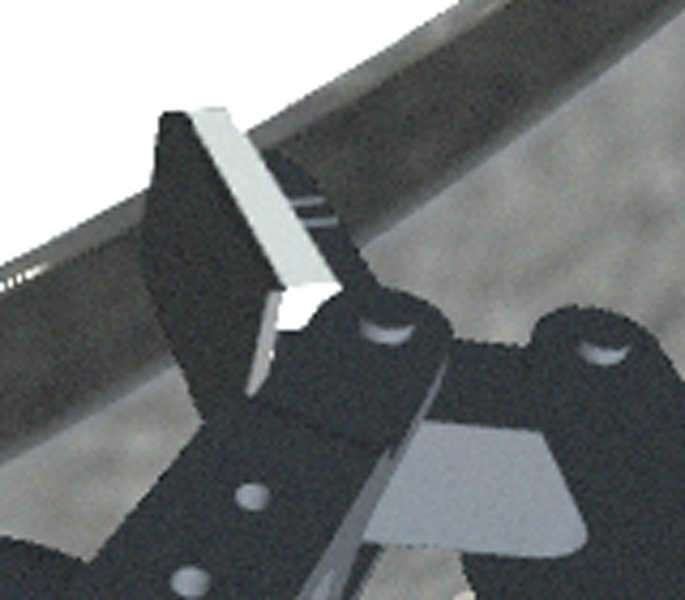

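Run:
```python
from h import *
s=r.read_state(); R=Ro.from_rotvec(s['ee_rot']).as_matrix()
ims=[]
for n in['scene','side']:
    im=r.snapshot(n); cv2.imwrite(f'pics/{n}2.png',im)
    p=proj(n,s['ee_pos'])
    print(n,p,[proj(n,s['ee_pos']+R@np.array(q)) for q in [(0,.0428,.006),(0,-.0428,.006),(0,.0428,-.03),(0,-.0428,-.03)]])
    u,v=map(int,p); c=im[max(0,v-75):v+45,u-50:u+50]; ims.append(cv2.resize(c,(400,480),interpolation=cv2.INTER_CUBIC))
cv2.imwrite('pics/c2.png',np.hstack(ims));
```

```text
scene [277.0948 269.0585] [array([294.2944, 259.7719]), array([259.0192, 283.7745]), array([294.6807, 245.0737]), array([258.4989, 268.926 ])]
side [367.5623 157.4602] [array([347.6544, 159.3497]), array([387.2957, 160.6028]), array([348.5082, 144.1058]), array([388.9543, 145.1979])]
```

View pics/c2.png

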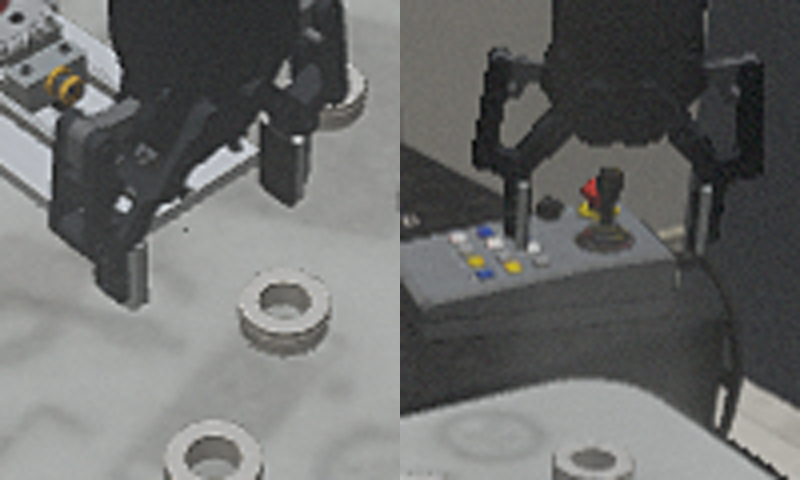

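Request:
{"op": "arm_command", "data": {
  "plan": [
    {"travel":[-2,-1,15],"turn":0,"claw":1},
    {"travel":[-5,-2,30],"turn":0,"claw":1},
    {"travel":[-5,-2,45],"turn":0,"claw":1},
    {"travel":[-5,-2,58],"turn":0,"claw":1},
    {"travel":[-5,-2,66],"turn":0,"claw":1},
    {"travel":[-5,-2,68],"turn":0,"claw":1},
    {"travel":[-5,-2,68],"turn":0,"claw":1},
    {"travel":[-5,-2,68],"turn":0,"claw":1}
  ]
}}

```text
t: 3.02
ee_pos: [0.4599, 0.0208, 0.0525]
ee_rot: [2.045, 2.384, 0.002]
ft_force: [-0.1, -1.0, 1.1]
grip_width: 0.0856
```

```bash
python3 snap.py w3
cat > sc.py <<'E'
import sys
from h import *
s=r.read_state(); R=Ro.from_rotvec(s['ee_rot']).as_matrix()
ims=[]
for n in['scene','side']:
    im=r.snapshot(n); cv2.imwrite(f'pics/{n}{sys.argv[1]}.png',im)
    p=proj(n,s['ee_pos']); u,v=map(int,p); u=min(max(u,50),510)
    c=im[max(0,v-75):v+45,u-50:u+50]; ims.append(cv2.resize(c,(400,480),interpolation=cv2.INTER_CUBIC)); print(n,p,'origin',u-50,max(0,v-75))
cv2.imwrite(f'pics/c{sys.argv[1]}.png',np.hstack(ims));
E
python3 sc.py 3
```

```text
3.0167 [0.4599 0.0208 0.0525] 0.003902933032163875
[[-0.1521  0.9884  0.0011]
 [ 0.9884  0.1521  0.0003]
 [ 0.0001  0.0012 -1.    ]]
scene [278.9849 295.3363] origin 228 220
side [364.895  183.3849] origin 314 108
```

View pics/w3b.png

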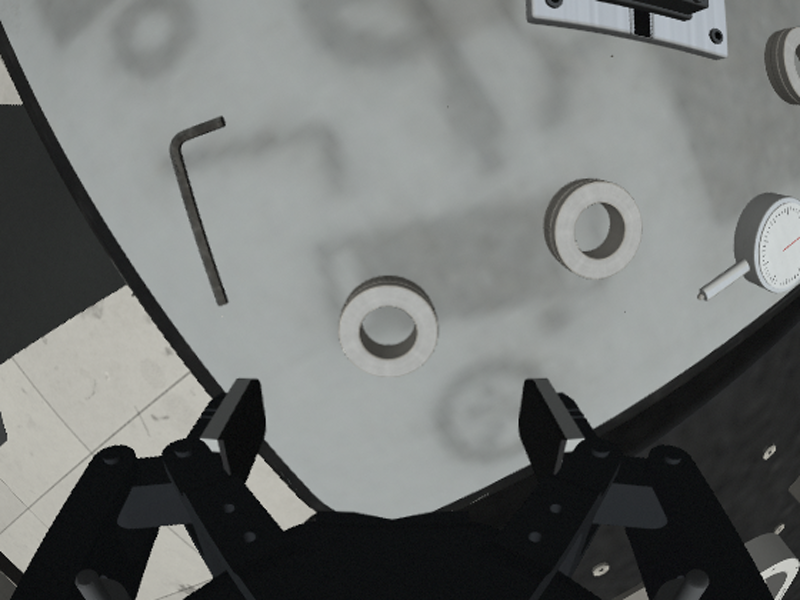

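View pics/c3.png

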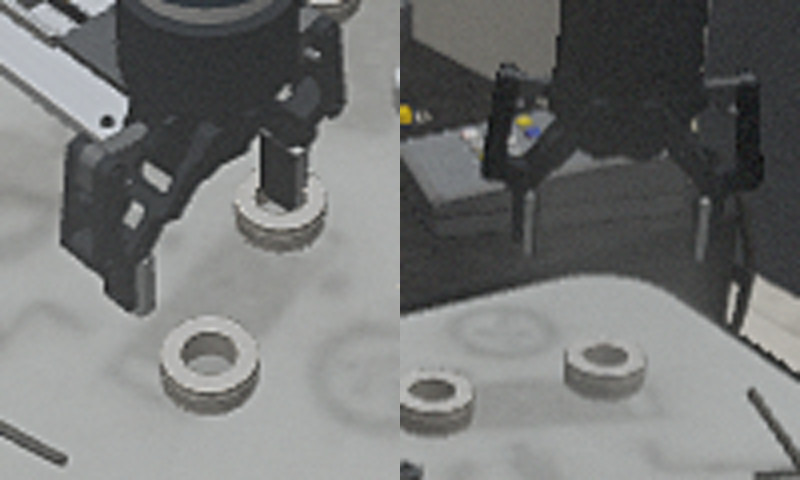

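Run:
```python
from h import *
s=r.read_state(); print(s['ee_pos'])
for a,b in [((263,298.3),(389.8,173.5)),((299.8,271.8),(346.5,171.8))]:
    p,e=tri(ray('scene',*a),ray('side',*b)); print(p,e,tool(p-s['ee_pos']))
import pickle
s=pickle.load(open('w3.pkl','rb'))
x=onz('wrist',389*.7,330*.7,.018,s);print(x,tool(x-s['ee_pos']))
```

```text
[0.4598 0.0205 0.0526]
[0.4129 0.0099 0.0806] 0.01062812016419911 [ -3.305  -47.8598 -28.1022]
[0.5059 0.0243 0.0806] 0.0074101008265386676 [ -3.1821  46.1924 -27.8953]
[0.4583 0.02   0.018 ] [-0.4823 -1.7305 34.4908]
```

Request:
{"op": "arm_command", "data": {
  "plan": [
    {"travel":[0,-1,5],"turn":0,"claw":0.7},
    {"travel":[0,-2,10],"turn":0,"claw":0.7},
    {"travel":[0,-2,15],"turn":0,"claw":0.7},
    {"travel":[0,-2,20],"turn":0,"claw":0.7},
    {"travel":[0,-2,20],"turn":0,"claw":0.7},
    {"travel":[0,-2,20],"turn":0,"claw":0.7},
    {"travel":[0,-2,20],"turn":0,"claw":0.7},
    {"travel":[0,-2,20],"turn":0,"claw":0.7}
  ]
}}

```text
t: 3.83
ee_pos: [0.4573, 0.0199, 0.032]
ee_rot: [2.046, 2.383, 0.0]
ft_force: [0.3, 0.4, 0.1]
grip_width: 0.0599
```

```bash
python3 snap.py w4;python3 sc.py 4
```

```text
3.8333 [0.4573 0.0199 0.032 ] 0.0011917360019685517
[[-0.1513  0.9885  0.0003]
 [ 0.9885  0.1513 -0.    ]
 [-0.      0.0003 -1.    ]]
scene [278.0799 303.6689] origin 228 228
side [365.4025 191.3227] origin 315 116
```

View pics/w4b.png

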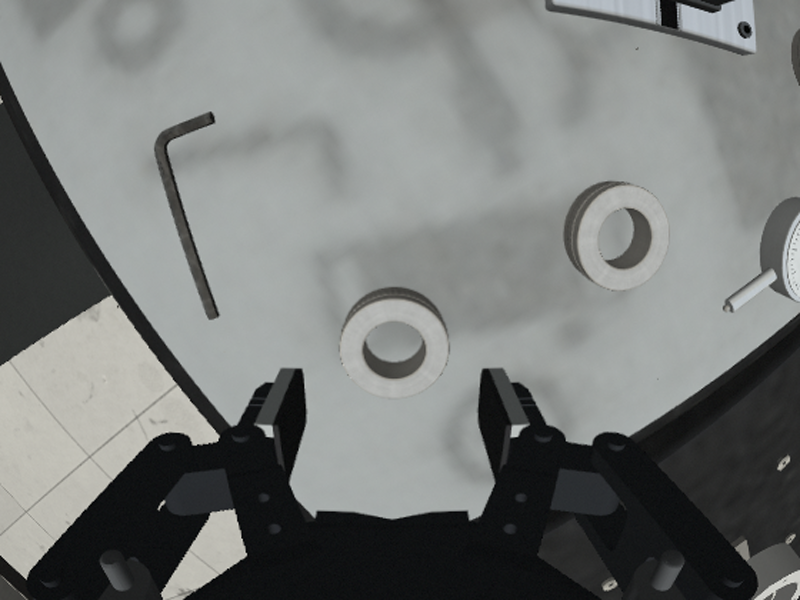

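View pics/c4.png

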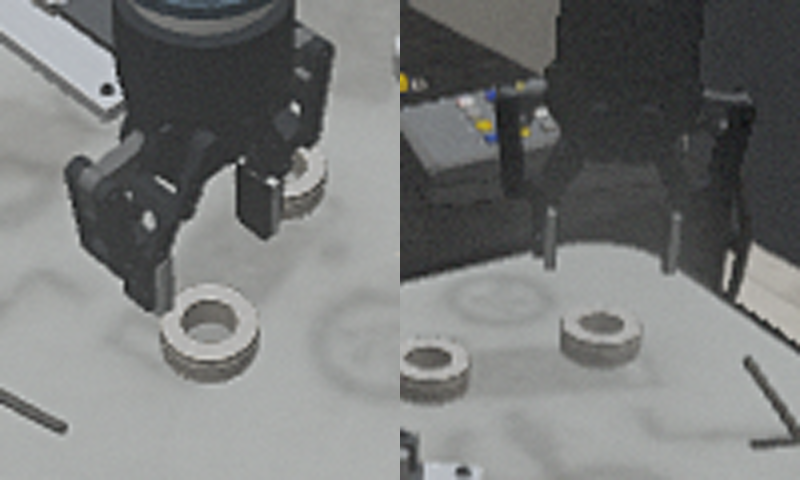

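Run:
```python
from h import *
s=r.read_state(); print(s['ee_pos'])
for a,b in [((267.5,304.5),(383,184)),((295,286.8),(353,183))]:
    p,e=tri(ray('scene',*a),ray('side',*b)); print(p,e,tool(p-s['ee_pos']))
import pickle
s=pickle.load(open('w4.pkl','rb'))
x=onz('wrist',394*.7,347*.7,.018,s);print(x,tool(x-s['ee_pos']))
# fingertip from wrist: corner at (302,370),(481,370) with x=+11
m=r.camera_model('wrist')
c,d=ray('wrist',302*.7,370*.7,s);c2,d2=ray('wrist',481*.7,370*.7,s)
R=Ro.from_rotvec(s['ee_rot']).as_matrix()
for c,d in((c,d),(c2,d2)):
    c=R.T@(c-s['ee_pos']);d=R.T@d; print(c+d*(.011-c[0])/d[0])
```

```text
[0.4573 0.02   0.0321]
[0.4245 0.013  0.0541] 0.009548130208540211 [ -1.9072 -33.456  -22.0144]
[0.4911 0.02   0.0523] 0.009675388526207682 [ -5.069   33.4315 -20.1992]
[0.4577 0.0202 0.018 ] [ 0.2642  0.4371 13.9966]
[ 0.011  -0.0294 -0.0286]
[ 0.011   0.0282 -0.0286]
```

Request:
{"op": "arm_command", "data": {
  "plan": [
    {"travel":[0,0,5],"turn":0,"claw":0.7},
    {"travel":[0,0,10],"turn":0,"claw":0.7},
    {"travel":[0,0,15],"turn":0,"claw":0.7},
    {"travel":[0,0,20],"turn":0,"claw":0.7},
    {"travel":[0,0,25],"turn":0,"claw":0.7},
    {"travel":[0,0,30],"turn":0,"claw":0.7},
    {"travel":[0,0,30],"turn":0,"claw":0.7},
    {"travel":[0,0,30],"turn":0,"claw":0.7}
  ]
}}

```text
t: 4.65
ee_pos: [0.4568, 0.0198, 0.0015]
ee_rot: [-2.046, -2.383, 0.001]
ft_force: [-0.3, -1.0, 0.3]
grip_width: 0.0597
```

```bash
python3 snap.py w5;python3 sc.py 5
```

```text
4.65 [0.4568 0.0198 0.0015] 0.007165164974218766
[[-0.1513  0.9885 -0.0007]
 [ 0.9885  0.1513 -0.0001]
 [-0.     -0.0007 -1.    ]]
scene [278.0717 314.3467] origin 228 239
side [364.5024 202.6942] origin 314 127
```

View pics/w5b.png

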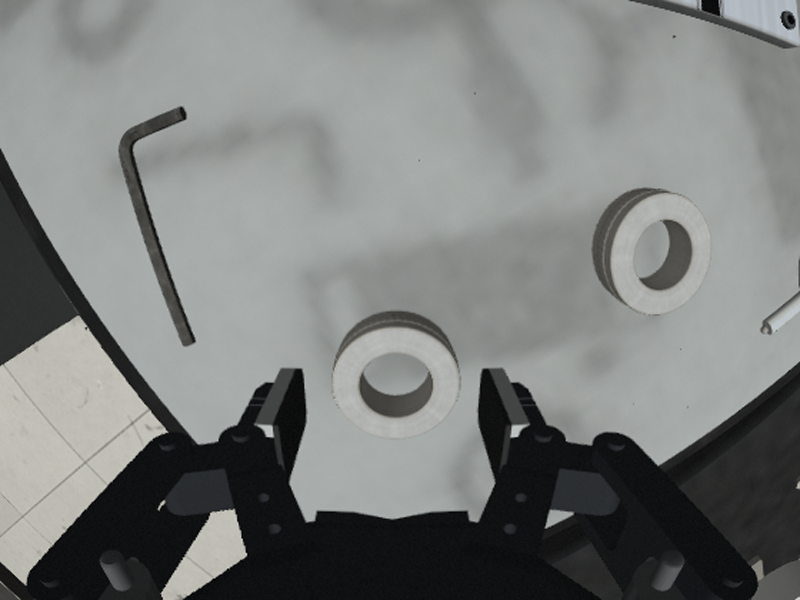

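View pics/c5.png

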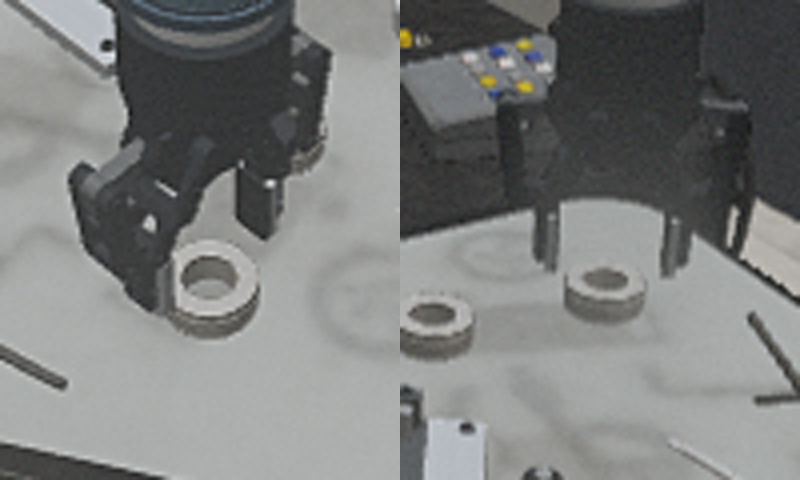

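Run:
```python
from h import *
import pickle
s=pickle.load(open('w5.pkl','rb'))
x=onz('wrist',396*.7,381*.7,.018,s);print(x,tool(x-s['ee_pos']))
for a,b in [((228+155/4,239+310/4),(314+273/4,127+277/4)),((228+267/4,239+238/4),(314+152/4,127+272/4))]:
    p,e=tri(ray('scene',*a),ray('side',*b)); print(p,e,tool(p-s['ee_pos']))
```

```text
[0.4577 0.0208 0.018 ] [  0.7999   1.0119 -16.4702]
[0.4228 0.0133 0.0223] 0.00865303132016068 [ -1.3492 -34.5931 -20.8346]
[0.4913 0.0197 0.0204] 0.009011742004444977 [ -5.2995  34.0791 -18.8344]
```

Request:
{"op": "arm_command", "data": {
  "plan": [
    {"travel":[0,0.5,3],"turn":0,"claw":0.7},
    {"travel":[0,1,6],"turn":0,"claw":0.7},
    {"travel":[0,1,9],"turn":0,"claw":0.7},
    {"travel":[0,1,12],"turn":0,"claw":0.7},
    {"travel":[0,1,14],"turn":0,"claw":0.7},
    {"travel":[0,1,14],"turn":0,"claw":0.7},
    {"travel":[0,1,14],"turn":0,"claw":0.7},
    {"travel":[0,1,14],"turn":0,"claw":0.7}
  ]
}}

```text
t: 5.47
ee_pos: [0.4582, 0.02, -0.0121]
ee_rot: [2.046, 2.384, 0.0]
ft_force: [0.4, -0.9, -0.2]
grip_width: 0.0597
```

```bash
python3 sc.py 6
```

```text
scene [278.4728 318.7759] origin 228 243
side [363.6145 207.79  ] origin 313 132
```

View pics/c6.png

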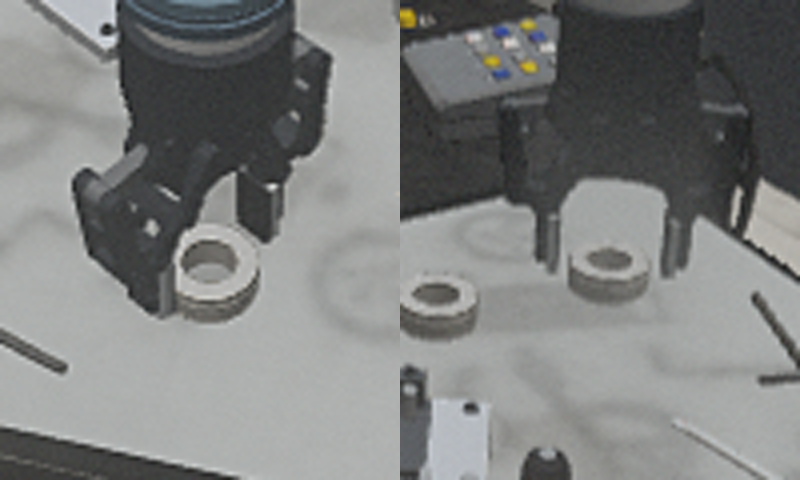

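Request:
{"op": "arm_command", "data": {
  "newtons": 50,
  "plan": [
    {"travel":[0,0,1],"turn":0,"claw":0.6},
    {"travel":[0,0,2],"turn":0,"claw":0.56},
    {"travel":[0,0,2],"turn":0,"claw":0.4},
    {"travel":[0,0,2],"turn":0,"claw":0.4},
    {"travel":[0,0,2],"turn":0,"claw":0.4},
    {"travel":[0,0,2],"turn":0,"claw":0.4},
    {"travel":[0,0,2],"turn":0,"claw":0.4},
    {"travel":[0,0,2],"turn":0,"claw":0.4}
  ]
}}

```text
t: 6.23
ee_pos: [0.4583, 0.0201, -0.0138]
ee_rot: [2.046, 2.384, 0.001]
ft_force: [-1.7, -0.0, 6.7]
grip_width: 0.0431
```

```bash
python3 snap.py w7;python3 sc.py 7
```

```text
6.2333 [ 0.4583  0.0201 -0.0138] 0.002719584901406029
[[-0.1515  0.9885  0.0004]
 [ 0.9885  0.1515  0.0002]
 [ 0.0002  0.0004 -1.    ]]
scene [278.5107 319.2795] origin 228 244
side [363.4934 208.4178] origin 313 133
```

View pics/c7.png

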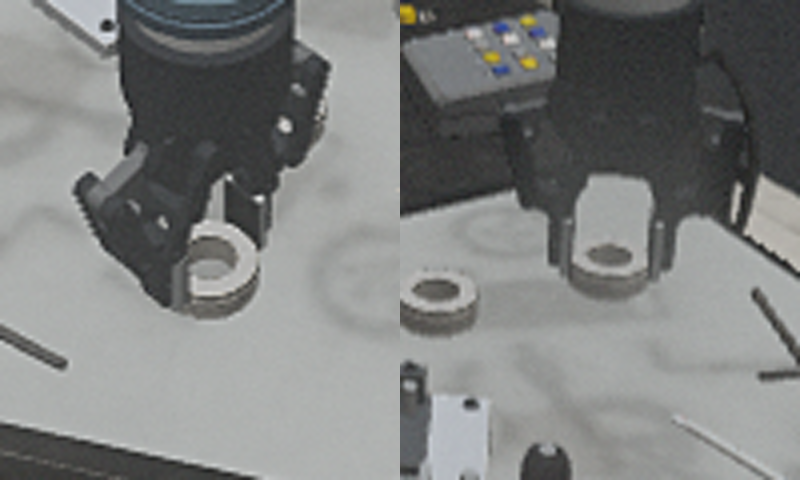

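View pics/w7b.png

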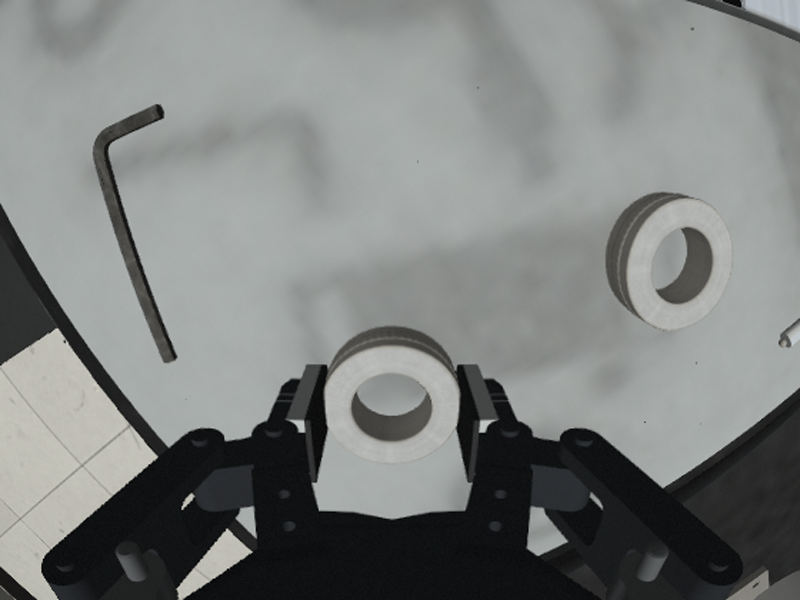

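Request:
{"op": "arm_command", "data": {
  "plan": [
    {"travel":[0,0,-15],"turn":0,"claw":0.4},
    {"travel":[0,0,-35],"turn":0,"claw":0.4},
    {"travel":[5,3,-55],"turn":0,"claw":0.4},
    {"travel":[25,15,-72],"turn":0,"claw":0.4},
    {"travel":[52,31,-80],"turn":0,"claw":0.4},
    {"travel":[80,47,-80],"turn":0,"claw":0.4},
    {"travel":[107,63,-80],"turn":0,"claw":0.4},
    {"travel":[134,79,-80],"turn":0,"claw":0.4}
  ]
}}

```text
t: 7.05
ee_pos: [0.5158, 0.1661, 0.0659]
ee_rot: [-2.046, -2.384, 0.0]
ft_force: [0.2, -0.2, -3.2]
grip_width: 0.0433
```

Run:
```python
from h import *
s=r.read_state();print(s['ee_pos'],tool(np.array([.545,.2385,.07])-s['ee_pos']),s['grip_width'])
```

```text
[0.5158 0.1661 0.0659] [67.1212 39.8457 -4.1609] 0.04327984965444507
```

Request:
{"op": "arm_command", "data": {
  "plan": [
    {"travel":[20,12,-1],"turn":0,"claw":0.4},
    {"travel":[40,24,-1],"turn":0,"claw":0.4},
    {"travel":[57,34,-1],"turn":0,"claw":0.4},
    {"travel":[67,40,-1],"turn":0,"claw":0.4},
    {"travel":[67,40,-1],"turn":0,"claw":0.4},
    {"travel":[67,40,-1],"turn":0,"claw":0.4},
    {"travel":[67,40,-1],"turn":0,"claw":0.4},
    {"travel":[67,40,-1],"turn":0,"claw":0.4}
  ]
}}

```text
t: 7.72
ee_pos: [0.5449, 0.2347, 0.0668]
ee_rot: [2.049, 2.381, -0.002]
ft_force: [0.5, -1.0, -3.1]
grip_width: 0.0432
```

```bash
python3 snap.py w8;python3 sc.py 8
```

```text
7.7167 [0.5449 0.2347 0.0668] -0.0006026642116210223
[[-0.1493  0.9888 -0.0008]
 [ 0.9888  0.1493 -0.0012]
 [-0.001  -0.001  -1.    ]]
scene [254.2466 212.284 ] origin 204 137
side [306.2267 222.5824] origin 256 147
```

View pics/c8.png

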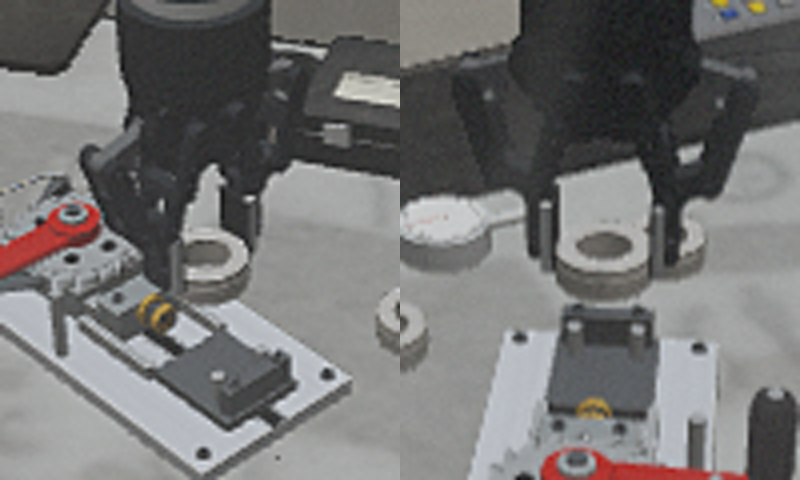

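View pics/w8b.png

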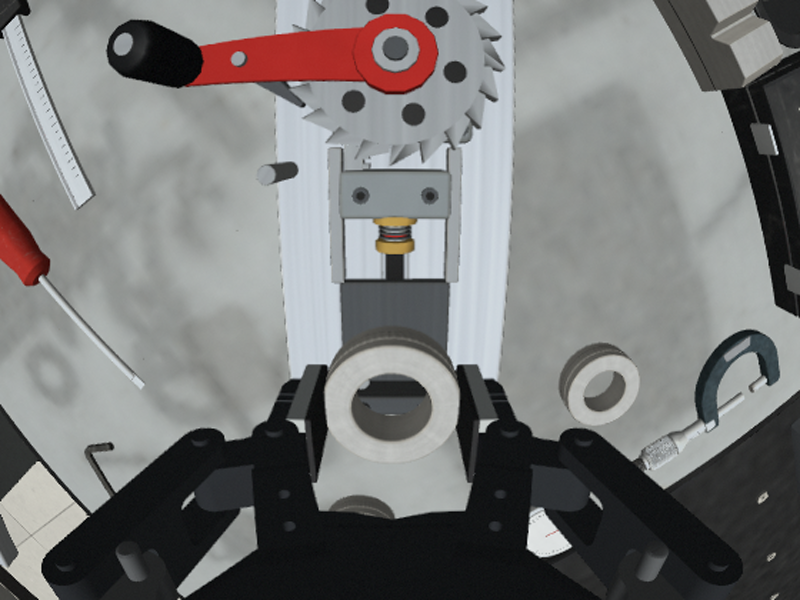

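Run:
```python
from h import *
import pickle
s=pickle.load(open('w8.pkl','rb'));R=Ro.from_rotvec(s['ee_rot']).as_matrix()
w=lambda x,y,z: R.T@(onz('wrist',x*.7,y*.7,z,s)-s['ee_pos'])*1000
for n,x,y,z in [('footL',342,282,.02),('footR',449,282,.02),('padfrontTop',395,251,.0365),('jawL',340,217,.04),('jawR',450,217,.04),('ringc',392,403,.0668+.0138+.018),('pivot',395.5,48,.07),('knobtop',122,43,.103),('knobbot',185,66,.06)]:
    print(n,w(x,y,z))
print(r.read_state()['ee_pos'])
```

```text
footL [ 18.603  -23.6606  46.7728]
footR [18.5939 26.2642 46.7248]
padfrontTop [36.9011  0.9047 30.2301]
jawL [ 51.9715 -21.5114  26.736 ]
jawR [51.9872 23.2733 26.6929]
ringc [  1.0018  -0.423  -31.8313]
pivot [114.0495   0.8129  -3.35  ]
knobtop [116.788  -79.849  -36.2754]
knobbot [115.443  -78.073    6.7244]
[0.5452 0.2358 0.067 ]
```

Request:
{"op": "arm_command", "data": {
  "plan": [
    {"travel":[0,1,10],"turn":0,"claw":0.4},
    {"travel":[0,1,20],"turn":0,"claw":0.4},
    {"travel":[0,1,30],"turn":0,"claw":0.4},
    {"travel":[0,1,40],"turn":0,"claw":0.4},
    {"travel":[0,1,46],"turn":0,"claw":0.4},
    {"travel":[0,1,52],"turn":0,"claw":0.4},
    {"travel":[0,1,56],"turn":0,"claw":0.4},
    {"travel":[0,1,56],"turn":0,"claw":0.4}
  ]
}}

```text
t: 8.53
ee_pos: [0.5458, 0.2367, 0.0099]
ee_rot: [-2.046, -2.383, 0.002]
ft_force: [0.3, 0.3, -3.0]
grip_width: 0.0433
```

```bash
python3 snap.py w9;python3 sc.py 9
```

```text
8.5333 [0.5458 0.2367 0.0099] 0.01347545442088848
[[-0.1514  0.9885 -0.0012]
 [ 0.9885  0.1514 -0.0007]
 [-0.0005 -0.0013 -1.    ]]
scene [255.04   231.3358] origin 205 156
side [305.3187 247.1177] origin 255 172
```

View pics/c9.png

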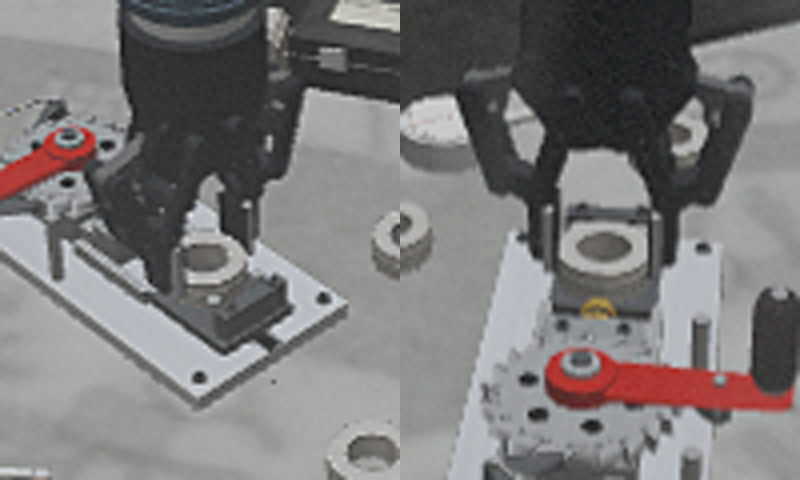

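View pics/w9b.png

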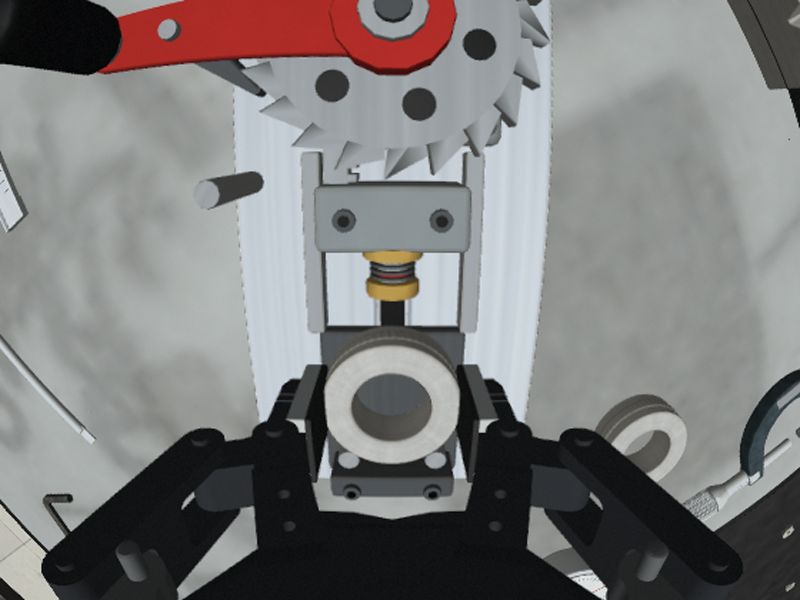

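Run:
```python
from h import *
import pickle
s=pickle.load(open('w9.pkl','rb'));R=Ro.from_rotvec(s['ee_rot']).as_matrix()
w=lambda x,y,z: R.T@(onz('wrist',x*.7,y*.7,z,s)-s['ee_pos'])*1000
for n,x,y,z in [('pL',348,460,.037),('pR',435,460,.037),('ringc',392,403,.0417),('pad',393,293,.0375),('footL',322,332,.02),('footR',464,332,.02)]:
    print(n,w(x,y,z))
```

```text
pL [-26.2917 -16.2104 -27.0864]
pR [-26.278   15.0009 -27.1276]
ringc [  0.996   -0.4236 -31.8215]
pad [ 36.6433  -0.1107 -27.6406]
footL [ 16.7321 -25.0719 -10.0972]
footR [ 16.7186  24.9844 -10.1633]
```

Request:
{"op": "arm_command", "data": {
  "plan": [
    {"travel":[0,0,1],"turn":0,"claw":0.4},
    {"travel":[0,0,2],"turn":0,"claw":0.4},
    {"travel":[0,0,3],"turn":0,"claw":0.4},
    {"travel":[0,0,3.5],"turn":0,"claw":0.4},
    {"travel":[0,0,3.5],"turn":0,"claw":0.4},
    {"travel":[0,0,3.5],"turn":0,"claw":0.4},
    {"travel":[0,0,3.5],"turn":0,"claw":0.4},
    {"travel":[0,0,3.5],"turn":0,"claw":0.4}
  ]
}}

```text
t: 9.35
ee_pos: [0.5463, 0.237, 0.0074]
ee_rot: [2.046, 2.384, 0.0]
ft_force: [0.3, 0.3, -2.5]
grip_width: 0.043
```

Request:
{"op": "arm_command", "data": {
  "plan": [
    {"travel":[0,0,0.5],"turn":0,"claw":0.4},
    {"travel":[0,0,1],"turn":0,"claw":0.4},
    {"travel":[0,0,1.5],"turn":0,"claw":0.4},
    {"travel":[0,0,1.5],"turn":0,"claw":0.4},
    {"travel":[0,0,1.5],"turn":0,"claw":0.4},
    {"travel":[0,0,1.5],"turn":0,"claw":0.4},
    {"travel":[0,0,1.5],"turn":0,"claw":0.4},
    {"travel":[0,0,1.5],"turn":0,"claw":0.4}
  ]
}}

```text
t: 10.02
ee_pos: [0.5464, 0.237, 0.0063]
ee_rot: [-2.046, -2.384, -0.0]
ft_force: [-2.2, -1.3, 6.0]
grip_width: 0.0437
```

Contact felt (6 N up). Release.

Request:
{"op": "arm_command", "data": {
  "plan": [
    {"travel":[0,0,0],"turn":0,"claw":0.5},
    {"travel":[0,0,0],"turn":0,"claw":0.6},
    {"travel":[0,0,0],"turn":0,"claw":0.75},
    {"travel":[0,0,0],"turn":0,"claw":0.8},
    {"travel":[0,0,0],"turn":0,"claw":0.8},
    {"travel":[0,0,-5],"turn":0,"claw":0.8},
    {"travel":[0,0,-20],"turn":0,"claw":0.8},
    {"travel":[0,0,-40],"turn":0,"claw":0.8}
  ]
}}

```text
t: 10.68
ee_pos: [0.5452, 0.2364, 0.0453]
ee_rot: [-2.046, -2.383, 0.004]
ft_force: [0.8, -0.3, -0.2]
grip_width: 0.0685
```

Request:
{"op": "arm_command", "data": {
  "plan": [
    {"travel":[0,0,-30],"turn":0,"claw":0.8},
    {"travel":[0,0,-60],"turn":0,"claw":0.8},
    {"travel":[0,0,-90],"turn":0,"claw":0.6},
    {"travel":[0,0,-120],"turn":0,"claw":0.5},
    {"travel":[0,0,-130],"turn":0,"claw":0.5},
    {"travel":[0,0,-130],"turn":0,"claw":0.5},
    {"travel":[0,0,-130],"turn":0,"claw":0.5},
    {"travel":[0,0,-130],"turn":0,"claw":0.5}
  ]
}}

```text
t: 11.35
ee_pos: [0.5452, 0.2367, 0.1745]
ee_rot: [-2.045, -2.383, 0.003]
ft_force: [0.2, -0.1, -0.7]
grip_width: 0.0428
```

```bash
python3 snap.py w10
```

```text
11.35 [0.5452 0.2367 0.1745] 0.013120344887553953
[[-0.1517  0.9884 -0.0022]
 [ 0.9884  0.1517 -0.001 ]
 [-0.0007 -0.0023 -1.    ]]
```

View pics/w10b.png

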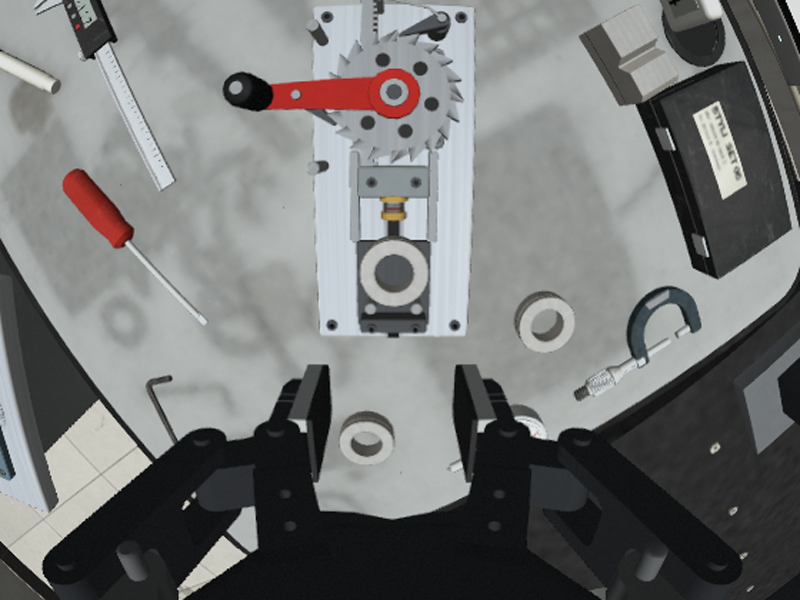

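Request:
{"op": "arm_command", "data": {
  "plan": [
    {"travel":[14,-10,0],"turn":0.12,"claw":0.36},
    {"travel":[28,-20,0],"turn":0.24,"claw":0.36},
    {"travel":[42,-30,0],"turn":0.36,"claw":0.36},
    {"travel":[57,-40,0],"turn":0.48,"claw":0.36},
    {"travel":[71,-49,0],"turn":0.6,"claw":0.36},
    {"travel":[85,-59,0],"turn":0.72,"claw":0.36},
    {"travel":[100,-69,0],"turn":0.84,"claw":0.36},
    {"travel":[113,-78,0],"turn":0.96,"claw":0.36}
  ]
}}

```text
t: 12.07
ee_pos: [0.4505, 0.3371, 0.1744]
ee_rot: [2.918, 1.161, -0.004]
ft_force: [-0.0, 0.6, 0.0]
grip_width: 0.0308
```

Request:
{"op": "arm_command", "data": {
  "plan": [
    {"travel":[0,0,0],"turn":0.12,"claw":0.36},
    {"travel":[0,0,0],"turn":0.24,"claw":0.36},
    {"travel":[0,0,0],"turn":0.36,"claw":0.36},
    {"travel":[0,0,0],"turn":0.48,"claw":0.36},
    {"travel":[0,0,0],"turn":0.61,"claw":0.36},
    {"travel":[0,0,0],"turn":0.61,"claw":0.36},
    {"travel":[0,0,0],"turn":0.61,"claw":0.36},
    {"travel":[0,0,0],"turn":0.61,"claw":0.36}
  ]
}}

```text
t: 12.73
ee_pos: [0.4518, 0.3365, 0.1752]
ee_rot: [3.131, 0.245, -0.001]
ft_force: [0.2, 0.2, -0.2]
grip_width: 0.0309
```

```bash
python3 snap.py w11; python3 sc.py 11
python3 - <<'E'
from h import *
import pickle
s=pickle.load(open('w10.pkl','rb'));R=Ro.from_rotvec(s['ee_rot']).as_matrix()
w=lambda x,y,z: R.T@(onz('wrist',x*.7,y*.7,z,s)-s['ee_pos'])*1000
for n,x,y,z in [('pL',371,310,.037),('pR',417,310,.037),('ringc',394,271,.038),('padfront',394,219,.0375),('knob',243,88,.103),('piv',394,92,.07)]:
    print(n,w(x,y,z))
E
```

```text
12.7333 [0.4518 0.3365 0.1752] 0.00508383263767615
[[ 0.9878  0.1556 -0.0007]
 [ 0.1556 -0.9878 -0.0012]
 [-0.0008  0.0011 -1.    ]]
scene [188.0945 162.5838] origin 138 87
side [350.3609 205.7549] origin 300 130
pL [-28.0347 -13.9709 137.5232]
pR [-28.0286  17.3833 137.4511]
ringc [ -0.3096   1.6731 136.4682]
padfront [ 34.3118   1.6543 136.9444]
knob [113.5206 -74.7533  71.5655]
piv [112.0136   1.5009 104.3913]
```

View pics/w11b.png

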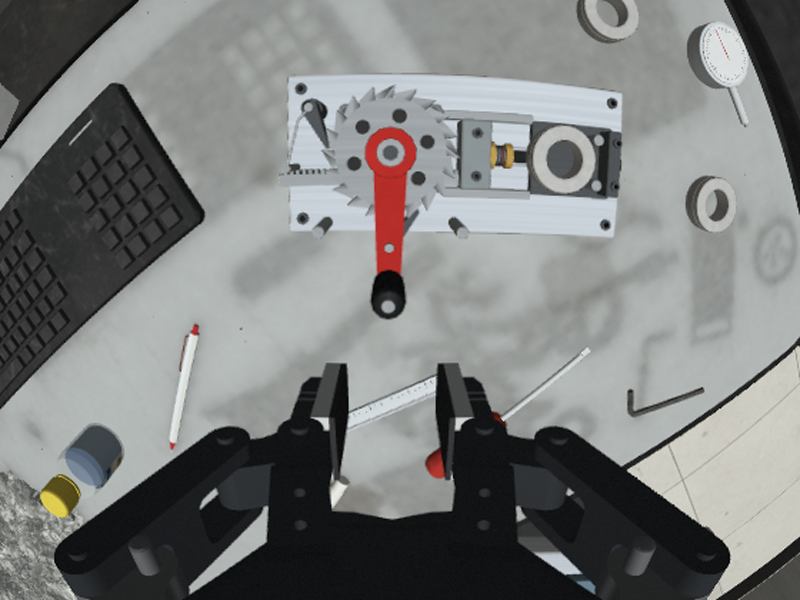

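View pics/c11.png

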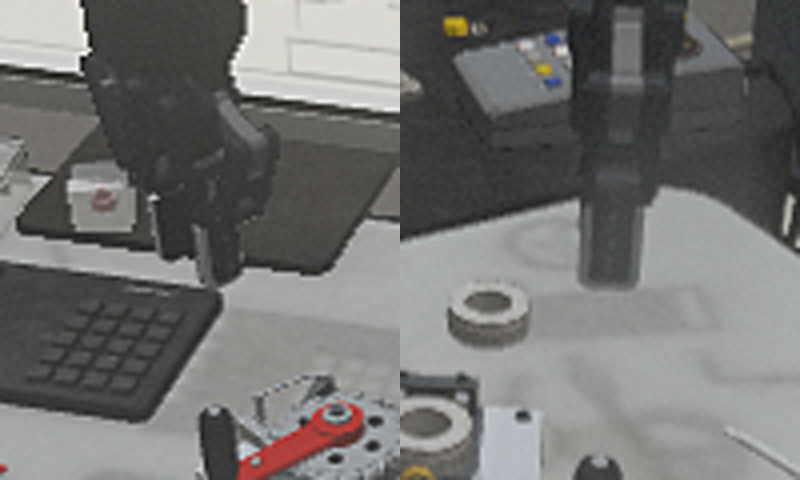

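Run:
```python
from h import *
import pickle
s=pickle.load(open('w11.pkl','rb'));R=Ro.from_rotvec(s['ee_rot']).as_matrix()
w=lambda x,y,z: R.T@(onz('wrist',x*.7,y*.7,z,s)-s['ee_pos'])*1000
for n,x,y,z in [('knobtop',388.5,306,.103),('piv',390,152,.07),('seat pins',598,155,.037),('ring',564,159,.038),('pad',513.5,155,.036)]:
    print(n,w(x,y,z),onz('wrist',x*.7,y*.7,z,s))
```

```text
knobtop [-2.5063 -1.5447 72.2054] [0.449  0.3375 0.103 ]
piv [ 77.6081  -0.7586 105.1387] [0.5282 0.3492 0.07  ]
seat pins [ 81.8601 139.7183 138.2903] [0.5543 0.2111 0.037 ]
ring [ 77.1638 114.0906 137.266 ] [0.5457 0.2356 0.038 ]
pad [ 77.6533  79.3329 139.2272] [0.5407 0.2701 0.036 ]
```

Request:
{"op": "arm_command", "data": {
  "plan": [
    {"travel":[-2,-1.5,15],"turn":0,"claw":0.36},
    {"travel":[-2,-1.5,30],"turn":0,"claw":0.36},
    {"travel":[-2,-1.5,45],"turn":0,"claw":0.36},
    {"travel":[-2,-1.5,60],"turn":0,"claw":0.36},
    {"travel":[-2,-1.5,70],"turn":0,"claw":0.36},
    {"travel":[-2,-1.5,75],"turn":0,"claw":0.36},
    {"travel":[-2,-1.5,75],"turn":0,"claw":0.36},
    {"travel":[-2,-1.5,75],"turn":0,"claw":0.36}
  ]
}}

```text
t: 13.55
ee_pos: [0.4502, 0.338, 0.1012]
ee_rot: [-3.132, -0.24, -0.001]
ft_force: [-0.2, -0.3, 0.1]
grip_width: 0.0309
```

```bash
python3 snap.py w12; python3 sc.py 12
```

```text
13.55 [0.4502 0.338  0.1012] 0.01171214835625869
[[ 0.9883  0.1523  0.0003]
 [ 0.1523 -0.9883  0.0002]
 [ 0.0004 -0.0001 -1.    ]]
scene [191.0178 191.0978] origin 141 116
side [348.4699 245.9259] origin 298 170
```

View pics/w12b.png

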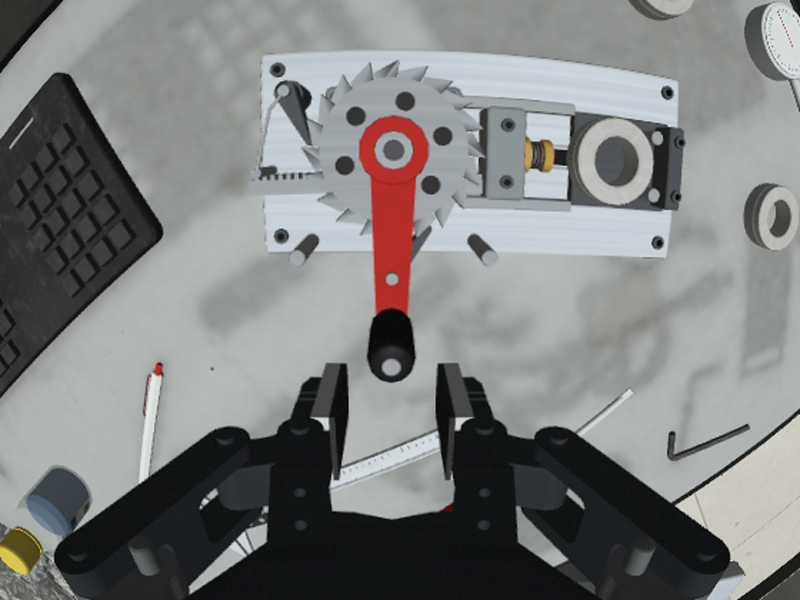

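View pics/c12.png

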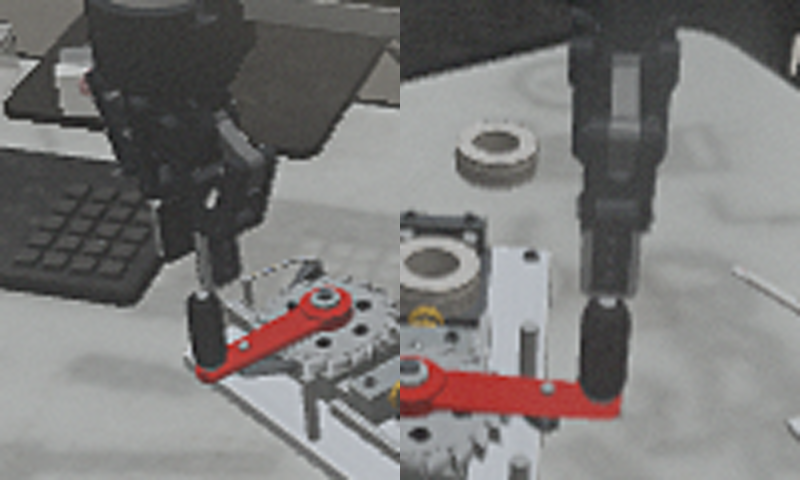

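Request:
{"op": "arm_command", "data": {
  "newtons": 20,
  "plan": [
    {"travel":[0,-0.5,8],"turn":0,"claw":0.36},
    {"travel":[0,-0.5,18],"turn":0,"claw":0.36},
    {"travel":[0,-0.5,28],"turn":0,"claw":0.36},
    {"travel":[0,-0.5,38],"turn":0,"claw":0.36},
    {"travel":[0,-0.5,42],"turn":0,"claw":0.28},
    {"travel":[0,-0.5,42],"turn":0,"claw":0.28},
    {"travel":[0,-0.5,42],"turn":0,"claw":0.28},
    {"travel":[0,-0.5,42],"turn":0,"claw":0.28}
  ]
}}

```text
t: 14.37
ee_pos: [0.4502, 0.3385, 0.0591]
ee_rot: [-3.132, -0.239, -0.001]
ft_force: [-0.3, -0.5, -0.4]
grip_width: 0.0239
```

```bash
python3 snap.py w13; python3 sc.py 13
```

```text
14.3667 [0.4502 0.3385 0.0591] 0.0021913895694256956
[[ 0.9884  0.152   0.0005]
 [ 0.152  -0.9884  0.0002]
 [ 0.0005 -0.0001 -1.    ]]
scene [192.9444 206.408 ] origin 142 131
side [347.155  266.8624] origin 297 191
```

View pics/w13b.png

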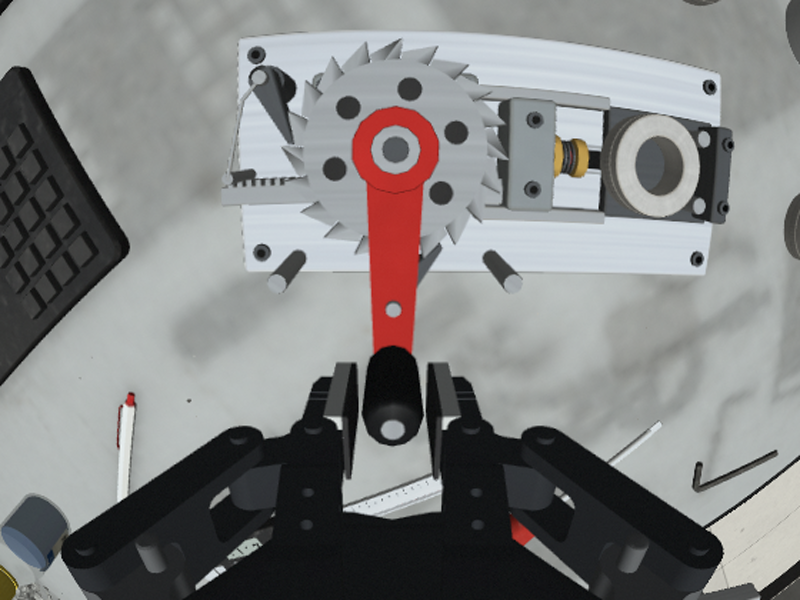

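View pics/c13.png

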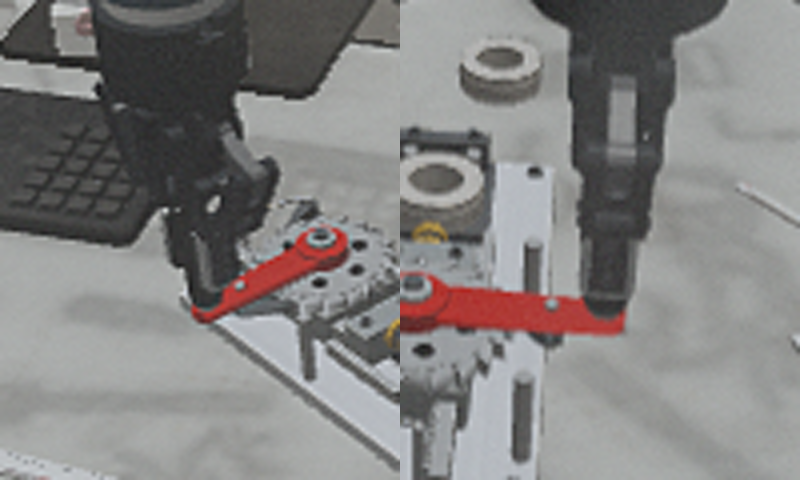

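Request:
{"op": "arm_command", "data": {
  "plan": [
    {"travel":[0,-7,0],"turn":0,"claw":0.28},
    {"travel":[1,-14,0],"turn":0,"claw":0.28},
    {"travel":[2,-21,0],"turn":0,"claw":0.28},
    {"travel":[4,-27,0],"turn":0,"claw":0.28},
    {"travel":[6,-33,0],"turn":0,"claw":0.28},
    {"travel":[9,-39,0],"turn":0,"claw":0.28},
    {"travel":[11,-43,0],"turn":0,"claw":0.28},
    {"travel":[11.5,-44,0],"turn":0,"claw":0.28}
  ]
}}

```text
t: 15.18
ee_pos: [0.455, 0.3835, 0.0588]
ee_rot: [3.131, 0.24, 0.001]
ft_force: [-0.4, -1.8, 0.5]
grip_width: 0.0244
```

```bash
python3 snap.py w14; python3 -c "
from h import *
s=r.read_state(); R=Ro.from_rotvec(s['ee_rot']).as_matrix(); print(R.T@s['ft_force'])"
```

```text
15.1833 [0.455  0.3835 0.0588] 0.009389315702813041
[[ 0.9883  0.1524  0.0005]
 [ 0.1524 -0.9883 -0.0013]
 [ 0.0003  0.0014 -1.    ]]
[ 1.4509  1.5563 -0.7716]
```

View pics/w14b.png

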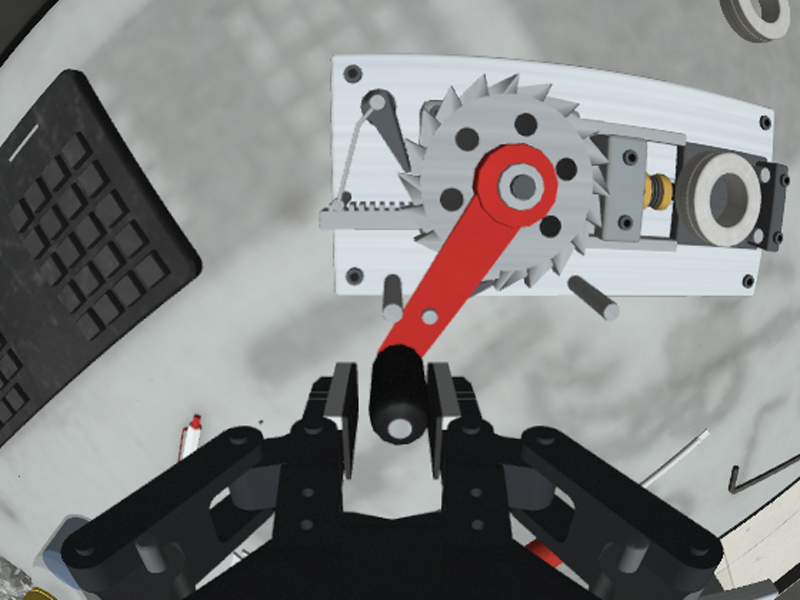

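Request:
{"op": "arm_command", "data": {
  "plan": [
    {"travel":[-3.5,11,0],"turn":0,"claw":0.28},
    {"travel":[-8,22,0],"turn":0,"claw":0.28},
    {"travel":[-10.5,33,0],"turn":0,"claw":0.28},
    {"travel":[-11.5,44,0],"turn":0,"claw":0.28},
    {"travel":[-11,55,0],"turn":0,"claw":0.28},
    {"travel":[-9,66,0],"turn":0,"claw":0.28},
    {"travel":[-5.5,77,0],"turn":0,"claw":0.28},
    {"travel":[0,87,0],"turn":0,"claw":0.28}
  ]
}}

```text
t: 15.9
ee_pos: [0.4681, 0.2965, 0.0589]
ee_rot: [-3.132, -0.239, 0.0]
ft_force: [-0.4, 1.6, -0.1]
grip_width: 0.024
```

```bash
cat > ft.py <<'E'
from h import *
s=r.read_state(); R=Ro.from_rotvec(s['ee_rot']).as_matrix(); print(s['t'],'tool force',R.T@s['ft_force'],s['ee_pos'],'midframe', R.T@(s['ee_pos']-np.array([.4502,.3385,.0591]))*1000)
E
python3 snap.py w15; python3 ft.py
```

```text
15.9 [0.4681 0.2965 0.0589] 0.2661056818534326
[[ 0.9884  0.1518 -0.0002]
 [ 0.1518 -0.9884 -0.    ]
 [-0.0002 -0.     -1.    ]]
15.95 tool force [ 0.6038 -4.6354  3.7102] [0.4701 0.2949 0.0593] midframe [13.1454 46.0887 -0.134 ]
```

View pics/w15b.png

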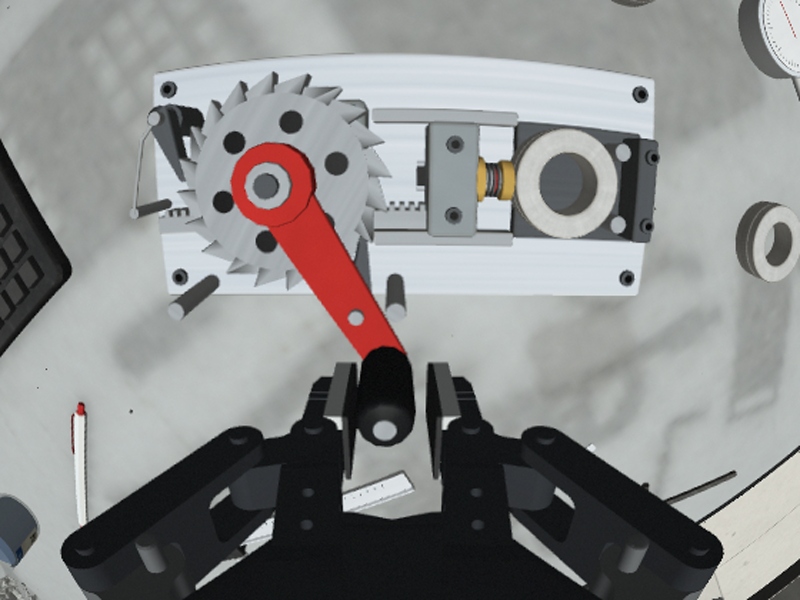

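Request:
{"op": "arm_command", "data": {
  "plan": [
    {"travel":[-4,-11,0],"turn":0,"claw":0.28},
    {"travel":[-8,-22,0],"turn":0,"claw":0.28},
    {"travel":[-10.5,-33,0],"turn":0,"claw":0.28},
    {"travel":[-11.5,-44,0],"turn":0,"claw":0.28},
    {"travel":[-11,-55,0],"turn":0,"claw":0.28},
    {"travel":[-9,-66,0],"turn":0,"claw":0.28},
    {"travel":[-5,-77,0],"turn":0,"claw":0.28},
    {"travel":[0,-87.5,0],"turn":0,"claw":0.28}
  ]
}}

```text
t: 16.62
ee_pos: [0.4543, 0.385, 0.0587]
ee_rot: [3.131, 0.242, -0.0]
ft_force: [1.2, -24.6, 6.1]
grip_width: 0.0244
```

```bash
python3 snap.py w16; python3 ft.py
```

```text
16.6167 [0.4543 0.385  0.0587] 0.19079031242608305
[[ 0.9881  0.1535 -0.0001]
 [ 0.1535 -0.9881 -0.0015]
 [-0.0003  0.0015 -1.    ]]
16.6667 tool force [ 0.4503  3.7921 -1.9845] [0.4556 0.3835 0.0586] midframe [ 12.276  -43.5911   0.2363]
```

View pics/w16b.png

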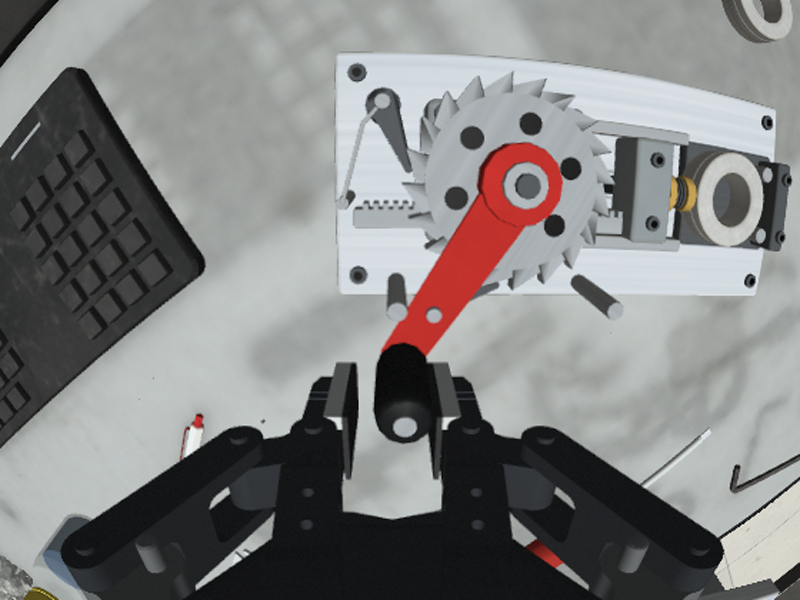

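Request:
{"op": "arm_command", "data": {
  "plan": [
    {"travel":[-0.5,6,0],"turn":0,"claw":0.28},
    {"travel":[-3.5,12,0],"turn":0,"claw":0.28},
    {"travel":[-6.5,18,0],"turn":0,"claw":0.28},
    {"travel":[-8.5,24,0],"turn":0,"claw":0.28},
    {"travel":[-10,30,0],"turn":0,"claw":0.28},
    {"travel":[-11,36,0],"turn":0,"claw":0.28},
    {"travel":[-11.5,42,0],"turn":0,"claw":0.28},
    {"travel":[-11.5,46,0],"turn":0,"claw":0.28}
  ]
}}

```text
t: 17.33
ee_pos: [0.4499, 0.3365, 0.059]
ee_rot: [-3.132, -0.239, 0.0]
ft_force: [-1.0, 3.0, -1.5]
grip_width: 0.024
```

```bash
python3 ft.py
```

```text
17.3333 tool force [-0.5311 -3.0754  1.506 ] [0.4499 0.3365 0.059 ] midframe [-0.6025  1.9405  0.1383]
```

Request:
{"op": "arm_command", "data": {
  "plan": [
    {"travel":[0,3,0],"turn":0,"claw":0.28},
    {"travel":[0,6,0],"turn":0,"claw":0.28},
    {"travel":[0.5,9,0],"turn":0,"claw":0.28},
    {"travel":[1,12,0],"turn":0,"claw":0.28},
    {"travel":[1.5,15,0],"turn":0,"claw":0.28},
    {"travel":[2,18,0],"turn":0,"claw":0.28},
    {"travel":[2,18,0],"turn":0,"claw":0.28},
    {"travel":[2,18,0],"turn":0,"claw":0.28}
  ]
}}

```text
t: 18.0
ee_pos: [0.455, 0.3192, 0.0589]
ee_rot: [3.132, 0.239, 0.001]
ft_force: [0.2, 2.8, -1.1]
grip_width: 0.024
```

```bash
python3 ft.py; python3 snap.py w17;python3 ft.py
```

```text
18.0 tool force [ 0.6222 -2.7371  1.0774] [0.455  0.3192 0.0589] midframe [ 1.8234 19.8475  0.1877]
18.0 [0.455  0.3192 0.0589] 0.0020496995675887164
[[ 0.9884  0.1518  0.0003]
 [ 0.1518 -0.9884 -0.0003]
 [ 0.0003  0.0003 -1.    ]]
18.05 tool force [-0.2382 -2.3232  0.456 ] [0.455  0.3192 0.0589] midframe [ 1.8242 19.7605  0.1781]
```

View pics/w17b.png

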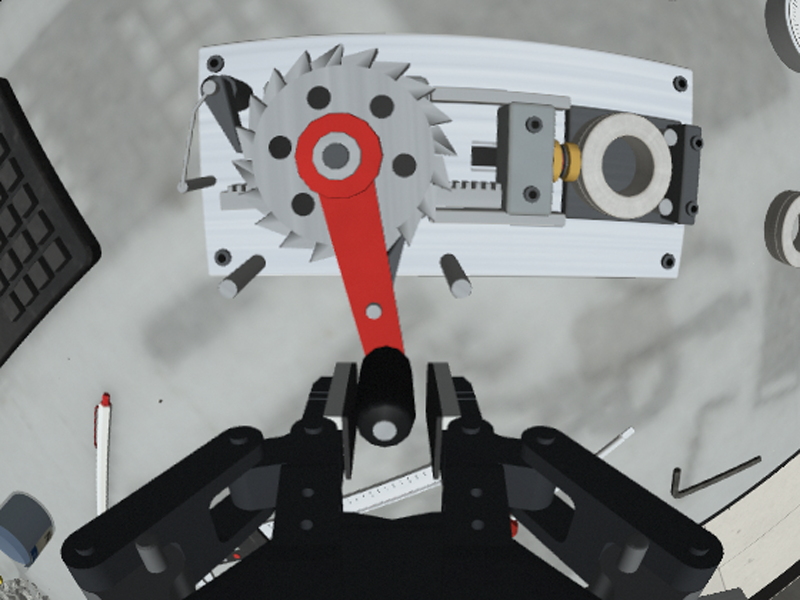

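Request:
{"op": "arm_command", "data": {
  "plan": [
    {"travel":[0.5,3,0],"turn":0,"claw":0.28},
    {"travel":[1,6,0],"turn":0,"claw":0.28},
    {"travel":[2,9,0],"turn":0,"claw":0.28},
    {"travel":[3,12,0],"turn":0,"claw":0.28},
    {"travel":[4.5,15,0],"turn":0,"claw":0.28},
    {"travel":[6,18,0],"turn":0,"claw":0.28},
    {"travel":[6,18,0],"turn":0,"claw":0.28},
    {"travel":[6,18,0],"turn":0,"claw":0.28}
  ]
}}

```text
t: 18.72
ee_pos: [0.4637, 0.3024, 0.0589]
ee_rot: [3.132, 0.239, 0.001]
ft_force: [-0.1, 4.0, -1.8]
grip_width: 0.0239
```

```bash
python3 ft.py; python3 snap.py w18;python3 ft.py
```

```text
18.7167 tool force [ 0.4594 -3.9303  1.7879] [0.4637 0.3024 0.0589] midframe [ 7.9039 37.7636  0.178 ]
18.7167 [0.4637 0.3024 0.0589] 0.0031985523391739592
[[ 0.9884  0.1518  0.0004]
 [ 0.1518 -0.9884 -0.0001]
 [ 0.0003  0.0001 -1.    ]]
18.7667 tool force [-0.4263 -3.1057  1.3757] [0.4637 0.3024 0.0589] midframe [ 7.8258 37.7088  0.1919]
```

View pics/w18b.png

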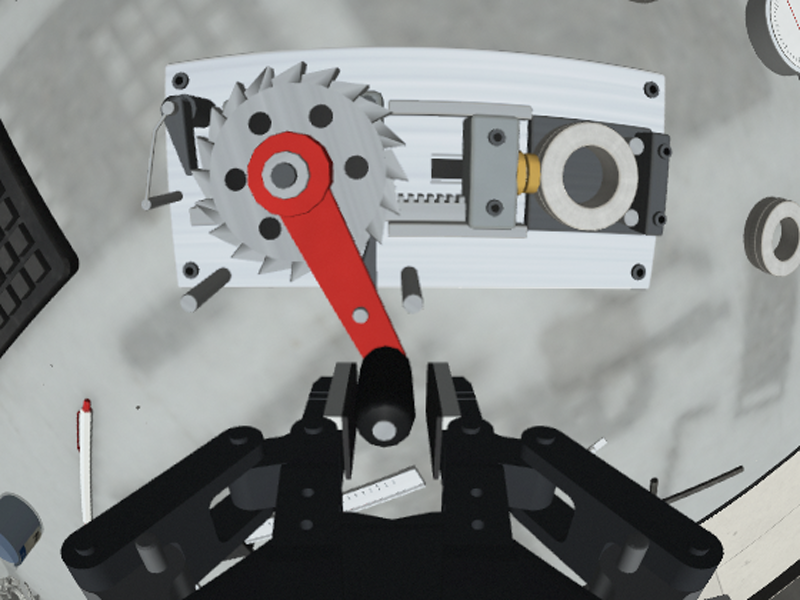

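```bash
python3 - <<'E'
from h import *
import pickle
def ld(n):
    s=pickle.load(open(n+'.pkl','rb'));R=Ro.from_rotvec(s['ee_rot']).as_matrix()
    return lambda x,y,z: onz('wrist',x*.7,y*.7,z,s)
d=np.array([.15,-.9887,0]);O=np.array([.5282,.349,0])
for n,L in dict(w12=[('jaw',524,150,.045),('pad',553,153,.036),('ring',610,160,.038),('pin1',656,138,.037),('pin2',656,194,.037)],
  w18=[('jaw',519,172,.045),('pad',540,172,.036),('ring',588,176,.038),('pin1',637,146,.037),('pin2',631,217,.037)]).items():
    w=ld(n)
    for k,x,y,z in L:
        p=w(x,y,z);print(n,k,p,(p-O)@d*1000)
E
for n in w12 w18; do python3 -c "
import cv2
im=cv2.imread('pics/$n.png')[60:180,300:480];cv2.imwrite('pics/${n}c.png',cv2.resize(im,(720,480),interpolation=cv2.INTER_CUBIC))"; done
```

```text
w12 jaw [0.5393 0.2885 0.045 ] 61.51305062875074
w12 pad [0.5416 0.2707 0.036 ] 79.43063825742402
w12 ring [0.5453 0.2395 0.038 ] 110.78853214900636
w12 pin1 [0.5641 0.2135 0.037 ] 139.3246219503621
w12 pin2 [0.5345 0.2067 0.037 ] 141.6147621245175
w18 jaw [0.5418 0.2651 0.045 ] 84.9713765435325
w18 pad [0.5436 0.2538 0.036 ] 96.40815576669817
w18 ring [0.5465 0.2333 0.038 ] 117.09220056552047
w18 pin1 [0.5647 0.2124 0.037 ] 140.57144873933058
w18 pin2 [0.534  0.2083 0.037 ] 140.00438678948657
```

View pics/w12c.png

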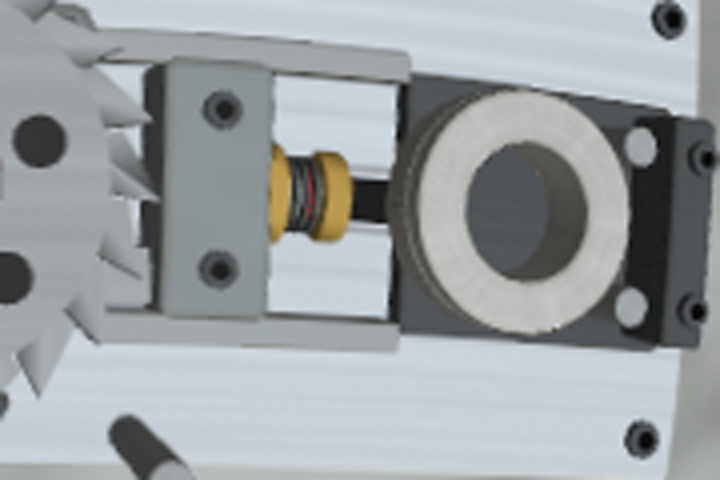

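View pics/w18c.png

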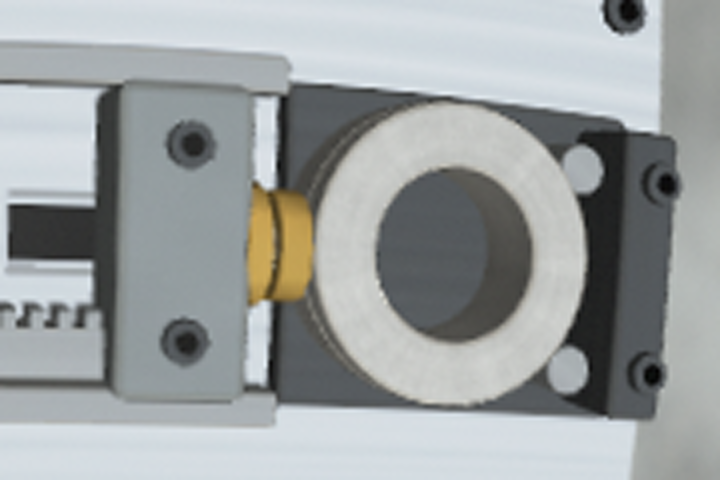

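Request:
{"op": "arm_command", "data": {
  "plan": [
    {"travel":[0.5,1,0],"turn":0,"claw":0.28},
    {"travel":[1,2,0],"turn":0,"claw":0.28},
    {"travel":[1.5,3,0],"turn":0,"claw":0.28},
    {"travel":[2,4,0],"turn":0,"claw":0.28},
    {"travel":[2,4,0],"turn":0,"claw":0.28},
    {"travel":[2,4,0],"turn":0,"claw":0.28},
    {"travel":[2,4,0],"turn":0,"claw":0.28},
    {"travel":[2,4,0],"turn":0,"claw":0.28}
  ]
}}

```text
t: 19.43
ee_pos: [0.466, 0.2993, 0.0589]
ee_rot: [-3.132, -0.24, -0.0]
ft_force: [-1.1, 4.5, -1.7]
grip_width: 0.0237
```

```bash
python3 ft.py; for i in 1 2 3 4; do python3 -c "
from cell import r
r.snapshot('side')"; python3 ft.py; done
```

```text
19.4333 tool force [-0.3657 -4.6309  1.712 ] [0.466  0.2993 0.0589] midframe [ 9.6019 41.1948  0.1751]
19.4833 tool force [ 0.1645 -4.8818  1.7193] [0.466  0.2993 0.0589] midframe [ 9.6234 41.1919  0.1762]
19.5333 tool force [-0.1256 -5.8777  2.165 ] [0.466  0.2992 0.0589] midframe [ 9.5947 41.2297  0.204 ]
19.5833 tool force [ 0.8662 -5.6393  1.6276] [0.466  0.2992 0.0589] midframe [ 9.5924 41.2247  0.1756]
19.6333 tool force [-0.5085 -5.2016  1.2378] [0.466  0.2992 0.0589] midframe [ 9.5884 41.2359  0.1883]
```

Request:
{"op": "arm_command", "data": {
  "plan": [
    {"travel":[-3.5,-12,0],"turn":0,"claw":0.28},
    {"travel":[-7.5,-24,0],"turn":0,"claw":0.28},
    {"travel":[-9.5,-36,0],"turn":0,"claw":0.28},
    {"travel":[-10,-48,0],"turn":0,"claw":0.28},
    {"travel":[-8.5,-60,0],"turn":0,"claw":0.28},
    {"travel":[-5.5,-70,0],"turn":0,"claw":0.28},
    {"travel":[-2,-78,0],"turn":0,"claw":0.28},
    {"travel":[0.5,-82,0],"turn":0,"claw":0.28}
  ]
}}

```text
t: 20.3
ee_pos: [0.4542, 0.3818, 0.0588]
ee_rot: [-3.132, -0.242, -0.001]
ft_force: [-0.8, 0.2, -0.2]
grip_width: 0.024
```

Request:
{"op": "arm_command", "data": {
  "plan": [
    {"travel":[0,-0.5,0],"turn":0,"claw":0.28},
    {"travel":[0.5,-1,0],"turn":0,"claw":0.28},
    {"travel":[1,-2,0],"turn":0,"claw":0.28},
    {"travel":[1,-2,0],"turn":0,"claw":0.28},
    {"travel":[1,-2,0],"turn":0,"claw":0.28},
    {"travel":[1,-2,0],"turn":0,"claw":0.28},
    {"travel":[1,-2,0],"turn":0,"claw":0.28},
    {"travel":[1,-2,0],"turn":0,"claw":0.28}
  ]
}}

```text
t: 20.97
ee_pos: [0.4547, 0.3821, 0.0589]
ee_rot: [-3.132, -0.239, 0.0]
ft_force: [0.2, 0.9, 0.3]
grip_width: 0.0239
```

```bash
python3 ft.py; python3 snap.py w19;python3 ft.py;python3 -c "
import cv2
im=cv2.imread('pics/w19.png')[60:210,380:560];cv2.imwrite('pics/w19c.png',cv2.resize(im,(720,600),interpolation=cv2.INTER_CUBIC))"
```

```text
20.9667 tool force [ 0.2927 -0.8412 -0.2548] [0.4547 0.3821 0.0589] midframe [ 11.0768 -42.4468   0.1644]
20.9667 [0.4547 0.3821 0.0589] 0.0025891759083955697
[[ 0.9884  0.152  -0.    ]
 [ 0.152  -0.9884  0.    ]
 [-0.     -0.     -1.    ]]
21.0167 tool force [ 0.994   0.3032 -0.339 ] [0.4547 0.3822 0.0589] midframe [ 11.0786 -42.5043   0.1612]
```

View pics/w19b.png

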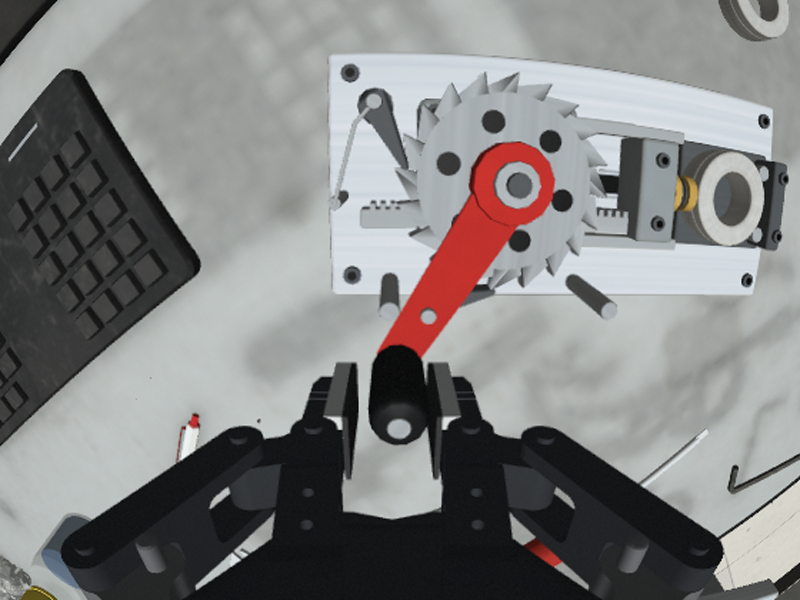

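View pics/w19c.png

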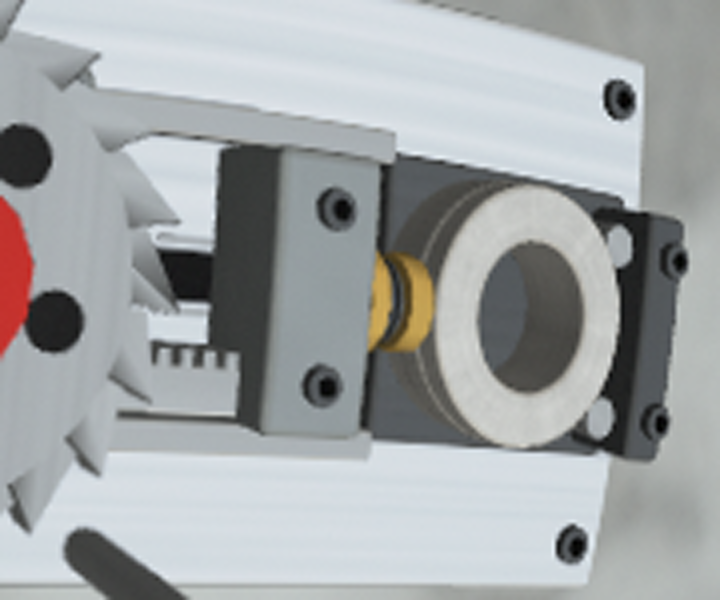

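Run:
```python
from h import *
import pickle
d=np.array([.15,-.9887,0]);O=np.array([.5282,.349,0])
for n,L in dict(w13=[(534.5,119.5),(532,188.5)],w14=[(630,157),(626,222)],w16=[(657.5,160),(653,224)],w17=[(534,125),(532,194)],w18=[(497,136.5),(494,207.5)],w19=[(663.5,160),(658,223)]).items():
    s=pickle.load(open(n+'.pkl','rb'))
    for z in (.04,):
        print(n,[((onz('wrist',x*.7,y*.7,z,s)-O)@d*1000).round(1) for x,y in L])
for n,L in dict(w16=[(531,124),(571,168),(553.5,226),(473,137),(456,198)],w19=[(493,122),(550,141),(563,200),(449,163),(519,241)],w14=[(526,124),(567,169),(550,226),(466,139),(452,199)],w18=[(260,123),(320,116),(356,167),(236,180),(269,228)]).items():
    s=pickle.load(open(n+'.pkl','rb'))
    P=np.array([onz('wrist',x*.7,y*.7,.058,s)[:2] for x,y in L])
    c,rad=cv2.minEnclosingCircle(P.astype('float32'))
    A=np.c_[2*P,np.ones(len(P))];q=np.linalg.lstsq(A,(P**2).sum(1),rcond=None)[0]
    v=P-q[:2]; print(n,q[:2],np.degrees(np.arctan2(v[:,1],v[:,0]))%60, np.hypot(*v.T)*1000)
```

```text
w13 [np.float64(54.4), np.float64(54.3)]
w14 [np.float64(54.1), np.float64(54.5)]
w16 [np.float64(66.5), np.float64(66.9)]
w17 [np.float64(74.1), np.float64(74.2)]
w18 [np.float64(77.1), np.float64(76.7)]
w19 [np.float64(72.7), np.float64(72.5)]
w16 [0.5284 0.3523] [54.8498 55.593  54.3458 54.0602 55.1481] [21.8168 22.0636 21.7862 21.8713 21.9801]
w19 [0.5283 0.3519] [24.2594 24.4105 24.2926 22.6559 22.6814] [21.8639 21.8373 22.0175 21.9622 21.8068]
w14 [0.5287 0.3522] [55.4078 54.6579 54.8499 56.7471 55.8485] [21.7728 22.0157 21.8919 22.037  21.8694]
w18 [0.529  0.3466] [41.8102 43.0042 42.654  42.7872 41.3431] [21.9143 21.8239 21.7949 21.708  21.91  ]
```

Request:
{"op": "arm_command", "data": {
  "plan": [
    {"travel":[-1,4,0],"turn":0,"claw":0.28},
    {"travel":[-3,9,0],"turn":0,"claw":0.28},
    {"travel":[-5.5,15,0],"turn":0,"claw":0.28},
    {"travel":[-8,21,0],"turn":0,"claw":0.28},
    {"travel":[-9.5,27,0],"turn":0,"claw":0.28},
    {"travel":[-10.5,33,0],"turn":0,"claw":0.28},
    {"travel":[-11,37,0],"turn":0,"claw":0.28},
    {"travel":[-11,40,0],"turn":0,"claw":0.28}
  ]
}}

```text
t: 21.68
ee_pos: [0.4496, 0.3413, 0.0589]
ee_rot: [-3.131, -0.24, 0.001]
ft_force: [-1.0, 3.7, -1.5]
grip_width: 0.0241
```

```bash
cat > ftm.py <<'E'
from h import *
F=[]
for i in range(4):
    r.snapshot('side'); s=r.read_state(); R=Ro.from_rotvec(s['ee_rot']).as_matrix(); F.append(R.T@s['ft_force'])
print(s['t'],np.mean(F,0),np.std(F,0),'mid',R.T@(s['ee_pos']-np.array([.4502,.3385,.0591]))*1000)
E
python3 ftm.py
```

```text
21.8833 [-0.3091 -2.6122  1.0192] [0.4355 0.524  0.5899] mid [ 0.1939 -2.6782  0.2047]
```

Request:
{"op": "arm_command", "data": {
  "plan": [
    {"travel":[0,2,0],"turn":0,"claw":0.28},
    {"travel":[0,4,0],"turn":0,"claw":0.28},
    {"travel":[0,6,0],"turn":0,"claw":0.28},
    {"travel":[0,8,0],"turn":0,"claw":0.28},
    {"travel":[0,10,0],"turn":0,"claw":0.28},
    {"travel":[0,12,0],"turn":0,"claw":0.28},
    {"travel":[0.5,14,0],"turn":0,"claw":0.28},
    {"travel":[0.5,14,0],"turn":0,"claw":0.28}
  ]
}}

```text
t: 22.55
ee_pos: [0.4527, 0.3268, 0.0589]
ee_rot: [3.132, 0.239, -0.0]
ft_force: [-0.5, 3.4, -1.8]
grip_width: 0.0241
```

```bash
python3 snap.py w20; python3 ftm.py
```

```text
22.55 [0.4527 0.3268 0.0589] 0.0042929120073626845
[[ 0.9884  0.1517 -0.    ]
 [ 0.1517 -0.9884 -0.0001]
 [-0.0001  0.0001 -1.    ]]
22.8 [-0.3445 -3.668   0.9329] [0.7477 0.1099 0.3828] mid [ 0.6852 11.6239  0.2071]
```

View pics/w20b.png

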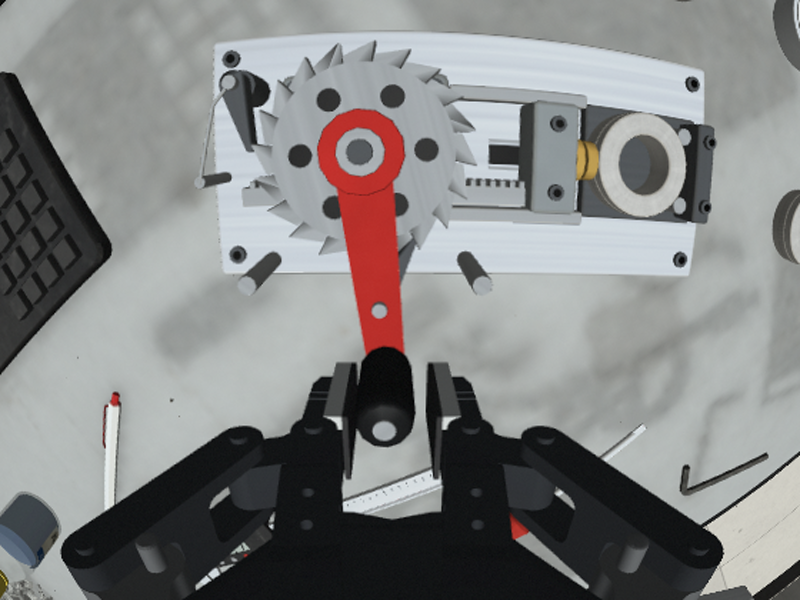

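```bash
cat > wh.py <<'E'
import sys,pickle
from h import *
n=sys.argv[1]; L=eval(sys.argv[2]); J=eval(sys.argv[3]) if len(sys.argv)>3 else []
d=np.array([.15,-.9887,0]);O=np.array([.5282,.349,0])
s=pickle.load(open(n+'.pkl','rb'))
P=np.array([onz('wrist',x*.7,y*.7,.058,s)[:2] for x,y in L])
A=np.c_[2*P,np.ones(len(P))];q=np.linalg.lstsq(A,(P**2).sum(1),rcond=None)[0]
v=P-q[:2]; print(n,q[:2],np.degrees(np.arctan2(v[:,1],v[:,0]))%60, np.hypot(*v.T)*1000)
print('jaw',[((onz('wrist',x*.7,y*.7,.04,s)-O)@d*1000).round(1) for x,y in J])
E
python3 wh.py w20 "[(328,100),(392,96.5),(426,149.5),(299.5,156)]" "[(559,124),(556.5,192)]"
```

```text
w20 [0.5281 0.3485] [40.8334 40.8513 41.0973 40.7758] [21.8802 21.8706 21.8778 21.873 ]
jaw [np.float64(76.6), np.float64(76.7)]
```

Request:
{"op": "arm_command", "data": {
  "plan": [
    {"travel":[0.5,3,0],"turn":0,"claw":0.28},
    {"travel":[1,6,0],"turn":0,"claw":0.28},
    {"travel":[1.5,9,0],"turn":0,"claw":0.28},
    {"travel":[2.5,12,0],"turn":0,"claw":0.28},
    {"travel":[3,15,0],"turn":0,"claw":0.28},
    {"travel":[4,18,0],"turn":0,"claw":0.28},
    {"travel":[4,18,0],"turn":0,"claw":0.28},
    {"travel":[4,18,0],"turn":0,"claw":0.28}
  ]
}}

```text
t: 23.47
ee_pos: [0.4593, 0.3102, 0.0589]
ee_rot: [-3.132, -0.24, -0.0]
ft_force: [-0.9, 3.7, -1.3]
grip_width: 0.0237
```

```bash
python3 snap.py w21; python3 ftm.py
```

```text
23.4667 [0.4593 0.3102 0.0589] 0.0026660313368671164
[[ 0.9884  0.1522  0.0001]
 [ 0.1522 -0.9884  0.0003]
 [ 0.0001 -0.0003 -1.    ]]
23.7167 [ 0.3942 -4.5688  2.1721] [0.5188 0.7724 0.3457] mid [ 4.6618 29.3373  0.1668]
```

View pics/w21b.png

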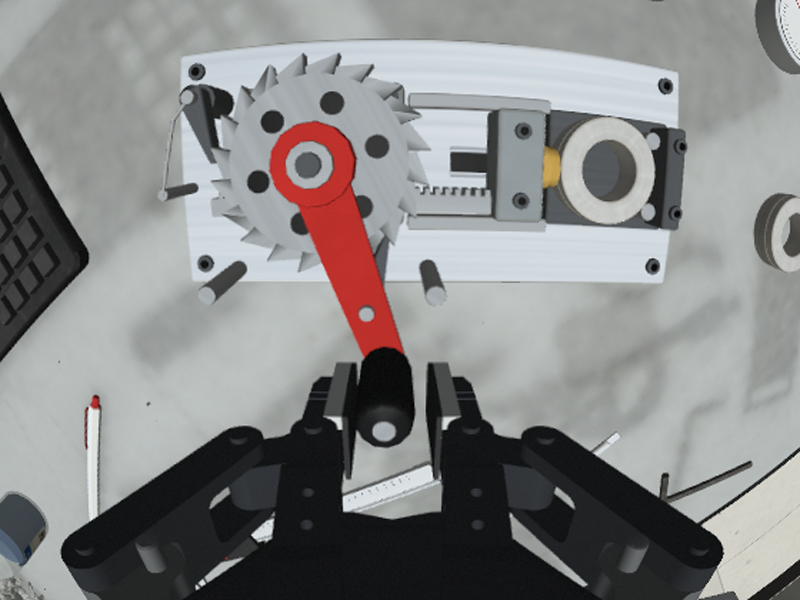

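```bash
python3 wh.py w21 "[(272,121.5),(332,103),(377,146),(258.5,181.5)]" "[(523.5,130),(521,200.5)]"
```

```text
w21 [0.5288 0.3471] [53.6955 53.3606 53.621  53.7222] [21.8804 21.7501 21.8486 21.7832]
jaw [np.float64(79.2), np.float64(79.2)]
```

Request:
{"op": "arm_command", "data": {
  "plan": [
    {"travel":[0.5,1.5,0],"turn":0,"claw":0.28},
    {"travel":[1,3,0],"turn":0,"claw":0.28},
    {"travel":[2,4.5,0],"turn":0,"claw":0.28},
    {"travel":[2.5,6,0],"turn":0,"claw":0.28},
    {"travel":[3.5,8,0],"turn":0,"claw":0.28},
    {"travel":[4.5,10,0],"turn":0,"claw":0.28},
    {"travel":[4.5,10,0],"turn":0,"claw":0.28},
    {"travel":[4.5,10,0],"turn":0,"claw":0.28}
  ]
}}

```text
t: 24.38
ee_pos: [0.465, 0.3015, 0.0589]
ee_rot: [-3.132, -0.24, 0.0]
ft_force: [-1.3, 6.4, -0.9]
grip_width: 0.0241
```

```bash
python3 snap.py w22; python3 ftm.py
```

```text
24.3833 [0.465  0.3015 0.0589] 0.000428035858017266
[[ 0.9883  0.1526 -0.0002]
 [ 0.1526 -0.9883  0.0007]
 [-0.0001 -0.0007 -1.    ]]
24.6333 [ 0.073  -6.0353  1.9309] [0.6295 0.3939 0.2806] mid [ 9.0151 38.7927  0.1643]
```

View pics/w22b.png

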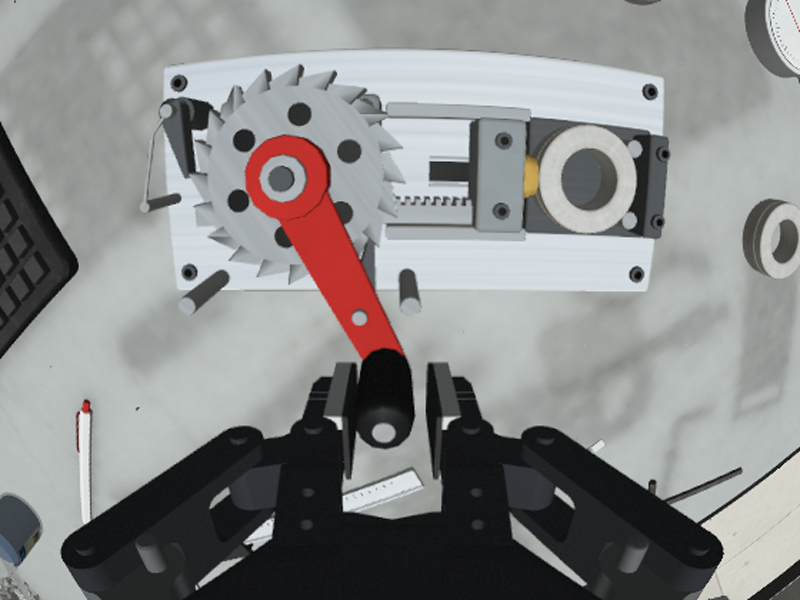

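```bash
python3 wh.py w22 "[(245,139.5),(300,114),(349.5,151),(238,201)]" "[(503,140.5),(501.5,211.5)]"
```

```text
w22 [0.529  0.3464] [59.149   0.2696  0.8644  0.1988] [21.916  22.075  21.9558 22.0339]
jaw [np.float64(80.4), np.float64(80.8)]
```

Request:
{"op": "arm_command", "data": {
  "plan": [
    {"travel":[-3.5,-11,0],"turn":0,"claw":0.28},
    {"travel":[-7,-22,0],"turn":0,"claw":0.28},
    {"travel":[-9,-34,0],"turn":0,"claw":0.28},
    {"travel":[-9.5,-46,0],"turn":0,"claw":0.28},
    {"travel":[-8,-58,0],"turn":0,"claw":0.28},
    {"travel":[-5,-68,0],"turn":0,"claw":0.28},
    {"travel":[-1.5,-76,0],"turn":0,"claw":0.28},
    {"travel":[1,-80,0],"turn":0,"claw":0.28}
  ]
}}

```text
t: 25.3
ee_pos: [0.4543, 0.3816, 0.0588]
ee_rot: [3.132, 0.242, 0.001]
ft_force: [-0.5, 0.5, -0.2]
grip_width: 0.0243
```

Request:
{"op": "arm_command", "data": {
  "plan": [
    {"travel":[0,-0.5,0],"turn":0,"claw":0.28},
    {"travel":[0.5,-1,0],"turn":0,"claw":0.28},
    {"travel":[0.5,-1.5,0],"turn":0,"claw":0.28},
    {"travel":[1,-2,0],"turn":0,"claw":0.28},
    {"travel":[1,-2.5,0],"turn":0,"claw":0.28},
    {"travel":[1,-2.5,0],"turn":0,"claw":0.28},
    {"travel":[1,-2.5,0],"turn":0,"claw":0.28},
    {"travel":[1,-2.5,0],"turn":0,"claw":0.28}
  ]
}}

```text
t: 25.97
ee_pos: [0.4548, 0.3824, 0.0589]
ee_rot: [3.132, 0.239, 0.0]
ft_force: [-0.2, -0.6, 0.1]
grip_width: 0.0234
```

```bash
python3 snap.py w23; python3 ftm.py
```

```text
25.9667 [0.4548 0.3824 0.0589] 0.0013995060108751476
[[ 0.9884  0.152   0.0002]
 [ 0.152  -0.9884 -0.0002]
 [ 0.0001  0.0002 -1.    ]]
26.2167 [ 0.5679  0.6737 -0.4057] [0.7382 0.4579 0.3735] mid [ 11.1486 -43.0097   0.1601]
```

View pics/w23b.png

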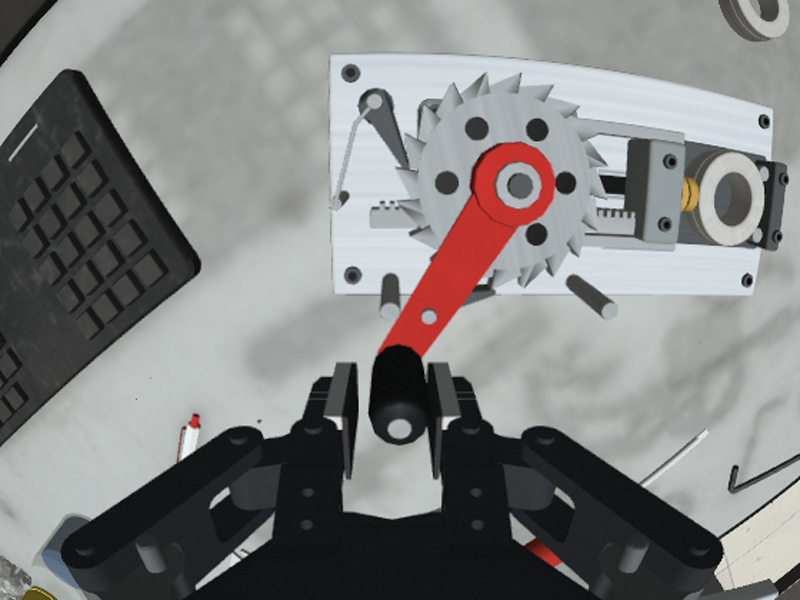

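```bash
python3 wh.py w23 "[(477,128.5),(537,129.5),(566,182.5),(447,182.5),(537,234)]" "[(670.5,161),(665,224.5)]"
python3 - <<'E'
from h import *
import pickle
for n,pts in dict(w23=[(520,184.5,.07),(399.5,428,.103)],w14=[(523,187,.07),(399.5,428,.103)]).items():
    s=pickle.load(open(n+'.pkl','rb')); a,b=[onz('wrist',x*.7,y*.7,z,s) for x,y,z in pts]
    v=(b-a)[:2]; print(n,a,b,np.hypot(*v),np.degrees(np.arctan2(v[1],v[0])))
E
```

```text
w23 [0.5284 0.352 ] [41.0061 41.3947 41.3142 40.6949 41.3872] [21.8895 21.86   21.9462 21.9134 21.8565]
jaw [np.float64(76.3), np.float64(76.3)]
w23 [0.5287 0.3511 0.07  ] [0.4542 0.3798 0.103 ] 0.07980862486201021 158.87007737578764
w14 [0.5283 0.351  0.07  ] [0.4546 0.381  0.103 ] 0.07959747679216467 157.90690349299544
```

Run:
```python
from h import *
import pickle
s=pickle.load(open('w16.pkl','rb')); a,b=[onz('wrist',x*.7,y*.7,z,s) for x,y,z in [(526.5,186,.07),(404.5,428.5,.103)]]
v=(b-a)[:2]; print(a,b,np.hypot(*v),np.degrees(np.arctan2(v[1],v[0])))
```

```text
[0.5282 0.3516 0.07  ] [0.4539 0.381  0.103 ] 0.07989708657355091 158.3638764490448
```

Request:
{"op": "arm_command", "data": {
  "plan": [
    {"travel":[0,-0.5,0],"turn":0,"claw":0.28},
    {"travel":[0,-1,0],"turn":0,"claw":0.28},
    {"travel":[0,-1,0],"turn":0,"claw":0.28},
    {"travel":[0,-1,0],"turn":0,"claw":0.28},
    {"travel":[0,-1,0],"turn":0,"claw":0.28},
    {"travel":[0,0,0],"turn":0,"claw":0.32},
    {"travel":[0,1,0],"turn":0,"claw":0.36},
    {"travel":[0,1.5,0],"turn":0,"claw":0.36}
  ]
}}

```text
t: 26.88
ee_pos: [0.4546, 0.3816, 0.0588]
ee_rot: [-3.132, -0.24, 0.0]
ft_force: [0.1, 0.4, 0.6]
grip_width: 0.0304
```

Request:
{"op": "arm_command", "data": {
  "plan": [
    {"travel":[0,0,0],"turn":0,"claw":0.38},
    {"travel":[0,0,0],"turn":0,"claw":0.38},
    {"travel":[0,0,-12],"turn":0,"claw":0.38},
    {"travel":[0,0,-30],"turn":0,"claw":0.38},
    {"travel":[0,0,-60],"turn":0,"claw":0.38},
    {"travel":[0,0,-95],"turn":0,"claw":0.38},
    {"travel":[0,0,-115],"turn":0,"claw":0.38},
    {"travel":[0,0,-120],"turn":0,"claw":0.38}
  ]
}}

```text
t: 27.55
ee_pos: [0.4571, 0.3824, 0.1836]
ee_rot: [-3.128, -0.239, -0.008]
ft_force: [0.9, 0.5, -0.6]
grip_width: 0.0322
```

```bash
python3 snap.py w24; python3 sc.py 24; python3 ft.py
```

```text
27.55 [0.4571 0.3824 0.1836] 0.05969052541233616
[[ 0.9884  0.1518  0.0048]
 [ 0.1517 -0.9884  0.0046]
 [ 0.0054 -0.0039 -1.    ]]
scene [179.7071 149.3197] origin 129 74
side [342.576 216.858] origin 292 141
27.7 tool force [0.0294 0.323  0.1361] [0.4545 0.3814 0.1789] midframe [  10.7684  -41.8172 -119.8252]
```

View pics/w24b.png

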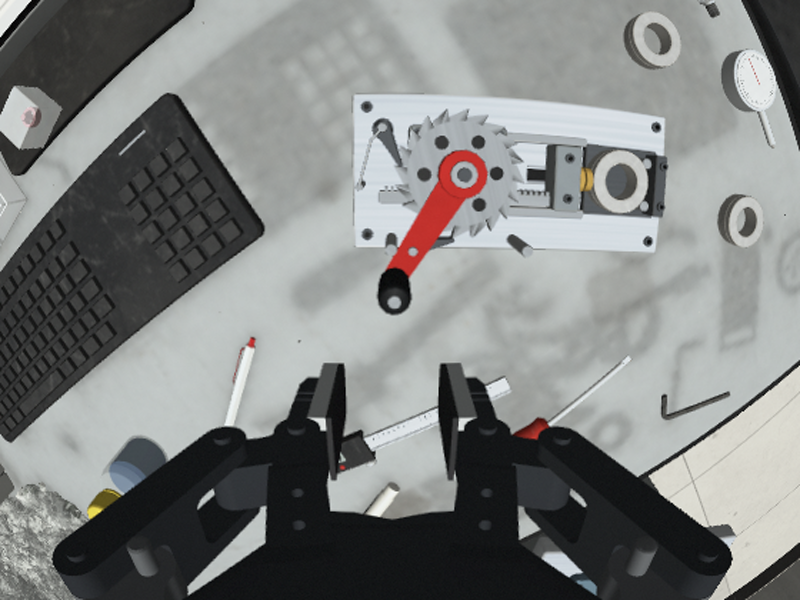

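View pics/side24.png

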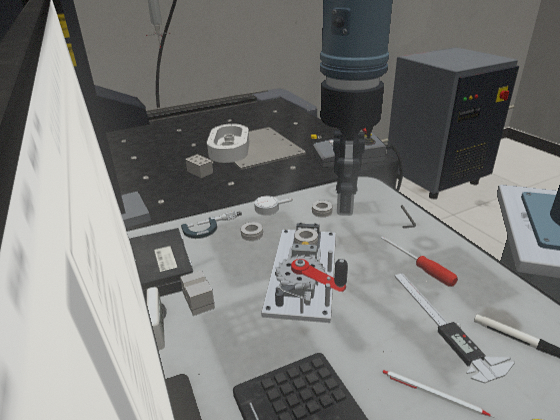

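```bash
python3 - <<'E'
from h import *
import pickle
s=pickle.load(open('w24.pkl','rb')); w=lambda x,y,z:onz('wrist',x*.7,y*.7,z,s)
d=np.array([.15,-.9887,0]);l=np.array([.9887,.15,0])
ring=w(619,181,.038);m=(w(648,160,.037)+w(645,204,.037))/2; print((m-ring)@d*1000,(m-ring)@l*1000)
a,b=w(463.5,175,.07),w(395,303,.103);v=b-a;print(np.degrees(np.arctan2(v[1],v[0])),np.hypot(v[0],v[1]))
E
python3 wh.py w24 "[(443,142),(477.5,143),(497,173),(424,173),(479,205)]" "[(568,158),(566,199.5)]"
python3 -c "
import cv2
im=cv2.imread('pics/w24.png')[75:180,340:480];cv2.imwrite('pics/w24c.png',cv2.resize(im,(800,600),interpolation=cv2.INTER_CUBIC))"
```

```text
24.272620803024402 1.1631212066133496
158.15161399535768 0.07943974688141184
w24 [0.5277 0.3506] [38.2167 41.6128 42.6428 37.7263 41.1743] [22.7214 22.2806 22.9478 22.6529 22.4178]
jaw [np.float64(75.1), np.float64(75.2)]
```

View pics/w24c.png

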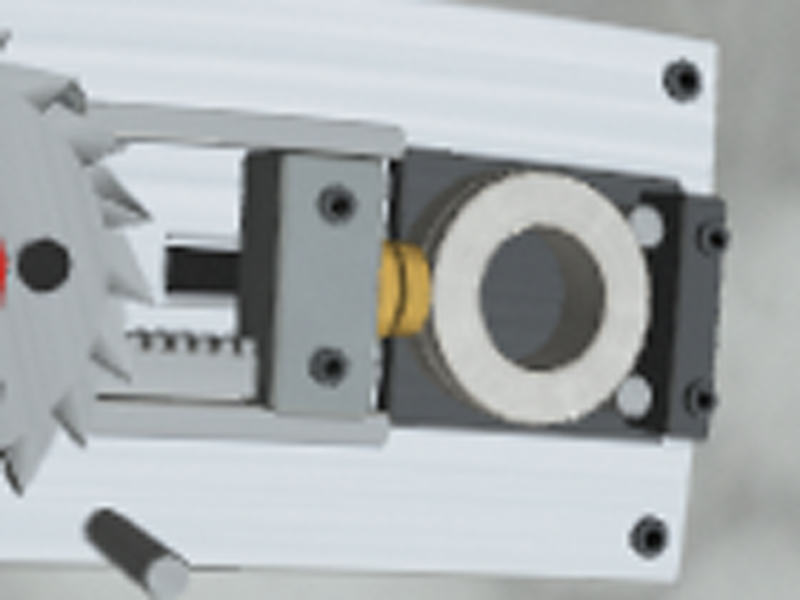

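```bash
python3 snap.py w25
python3 - <<'E'
from h import *
import pickle
im=cv2.imread('pics/w25.png'); c=im[75:180,340:480]; cv2.imwrite('pics/w25c.png',cv2.resize(c,(800,600),interpolation=cv2.INTER_CUBIC))
E
```

```text
27.7 [0.4545 0.3814 0.1789] 0.027214191572137364
[[ 0.9883  0.1526 -0.0002]
 [ 0.1526 -0.9883  0.0005]
 [-0.0002 -0.0005 -1.    ]]
```

View pics/w25c.png

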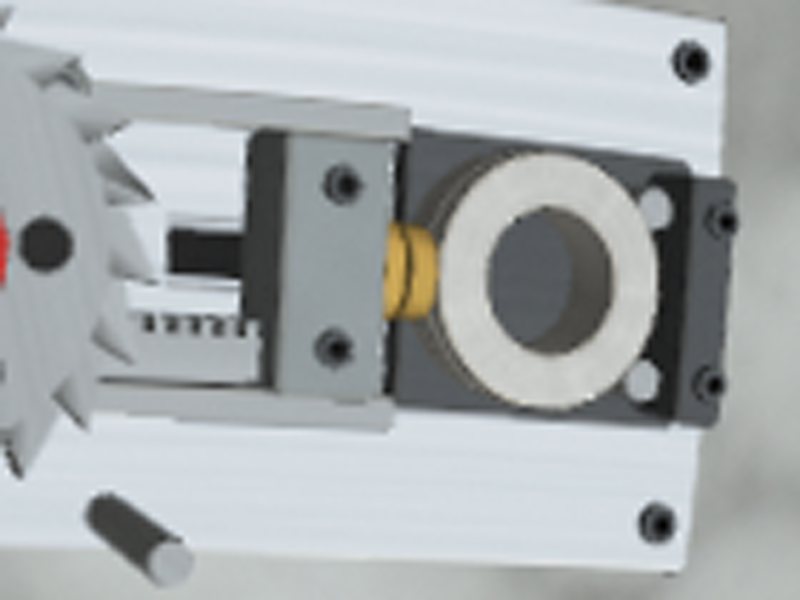

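Run:
```python
from h import *
import pickle
s=pickle.load(open('w25.pkl','rb')); w=lambda x,y,z:onz('wrist',340+x*.175,75+y*.175,z,s)
d=np.array([.1526,-.9883,0]);l=np.array([.9883,.1526,0])
ring=w(548,281,.038);p=w(653,209,.037),w(643,381,.037);m=(p[0]+p[1])/2; print((m-ring)@d*1000,(m-ring)@l*1000,[np.hypot(*(q-ring)[:2])*1000 for q in p],np.hypot(*(p[0]-p[1])[:2])*1000)
print(r.read_state()['qd'].round(4))
r.close_job()
```

```text
22.108312519212223 -0.8036765389654711 [np.float64(26.452340429042398), np.float64(27.7424716294912)] 31.322434088445846
[ 0.0046  0.0168 -0.0096  0.0075 -0.0007 -0.0003 -0.0005]
the job is handed in; nothing more can be done
```

I set the nearest ring flat in the nest, clamped it with the ratchet lever, and handed the job in with the lever at its rest post. I used three forward pumps. On the last one I stopped when the knob read about 6 N, at the top of the 5–6 N limit.

**Last checks**
- **Ring:** its centre measured 22.1 mm behind the pins (22.06 expected) and 0.8 mm to one side. The centre-to-pin distances were 26.5 and 27.7 mm (27.25 expected), so it touches both pins within measuring error.
- **Clamping force:** after I let go, the wheel fell back to the sixth notch. I estimate 19–26 N at the pad, from the knob force and the jaw travel. I could not measure it directly.
- **Lever:** within about 0.02 rad of where it sat against the rest post.
- **Instruments:** they looked unmoved, and the gripper was clear of everything.

**What disagreed**
- **Fingertips:** all three cameras showed the fingertips about 15–30 mm behind the reported TCP, depending on the opening. The description says 19 mm ahead. I worked from the pictures and the contact force.
- **Force peak:** the first back-swing met the rest post at about 25 N. I slowed the later ones.
- **Lost notch:** the second pump did not latch its last notch, so I needed a third.
- **Blurred reading:** one ring reading, taken while the arm was still moving, came out 2 mm off. I repeated it once the arm had nearly settled, and the ring figures above come from that picture.

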